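# Book loose relays into the screw-cap stock jar

## Robot

A 6-joint arm with a two-finger parallel gripper is mounted at the origin on the work surface. World frame = base frame: x ahead of the robot, y to its left, z up, the work surface at z = 0. Lengths are in m, angles in rad, forces in N, time in s.
With the tool pointing down it reaches from about 0.425 to 0.95 m from the base axis. Payload 3.5 kg.
Tool frame: the origin (TCP) lies midway between the tips of the shut fingers; the grasp point (between the pads) lies 19 mm behind it; z points along the fingers, y is the line along which they close (so a half turn about z gives the same grasp; the last joint's range is limited). The gripper opens to 85 mm and grips with 20 to 120 N. Pads are 22 mm wide; open, the fingers measure 114 mm over their backs; the gripper's body (76 mm by 85 mm) begins 54 mm behind the grasp point. The pads swing forward as they close: fully open they stand 13 mm farther back than shut.
Start: joints at [1.156, 0.286, 1.577, -0, 1.279, -0.15], TCP at [0.177, 0.651, 0.231] pointing down, gripper open.
Joint ranges: [-2.77, 2.77], [-0.9, 2.22], [0.21, 2.48], [-1.53, 4.67], [0.24, 2.81], [-2.84, 2.84]. Speed limits (rad/s): [2.79, 2.79, 3.14, 3.14, 3.14, 3.14].

## Interface

Orientations are given as a unit quaternion [x, y, z, w].
In Python, from plant import * gives the robot as it stands.
- The arm moves only by the tool move_arm, never from a script. Its argument "moves" is a list of rows, each a list of 3 entries, a list of its own where there are three numbers: the opening, from 0 (shut) to 1 (fully open), then the shift along the tool's x, y, z in m, then the turn, a rotation vector about the tool's x, y, z in rad. A call has exactly 10 rows; each row shifts and turns the commanded pose from where the row before left it, along the tool's axes as they then stand; what a row does not reach is not made up. A row lasts 1/12 s, in which the tool goes at most 41.7 mm and 7.16 degrees, less where a joint would pass 70% of its speed; a pose out of reach is approached as far as the arm can. A call is refused whole if a number of a shift passes 0.0417 or a number of a turn 0.125, either way. A call with a gripper value outside its range is refused whole. The fingers move at their own pace and stop on an object; "grip_force" is the grip in N (left out, the last holds). Time passes only in rows, so rows that do not move let the fingers close, or fill a call up. It gives the time, the measured TCP pose, the force, the opening and the grip force at its end, in the units of the state.
- get_state(): the state, without advancing time (a new reading comes with each control period).
- read_camera(name): name is "side" or "top"; returns the picture (480x640x3 uint8, red, green, blue); there is no depth.
- camera_params(name): a dict with "fx", "fy", "cx", "cy" (pixels), "rvec" (rotation vector, rad) and "tvec" (3), from world to camera coordinates, as OpenCV has them. Camera axes: x right, y down, z forward; pixel columns grow to the right and rows downward; lengths in m; the calibration is good to about 2 mm. A picture is of the moment at which its call begins. camera_params takes no time and is no camera call.
- sign_off(): hands the job in; it is judged then, once.
The state is a dict: "time": time; "qpos": joint angles; "dq": joint speeds; "joint_efforts": joint torques, N m; "eef_pos": TCP position; "tcp_rot": TCP orientation; "contact_force": force on the tool from outside, world axes, zero at the start; "wrist_torque": the same for the moment, N m; "opening": opening from 0.0 (shut) to 1.0 (fully open); "finger_force": force on a finger pad.
Only numpy, scipy, OpenCV 4.12 (cv2) and the standard library are available. Lean on these libraries where they do the work, as an engineer would, in place of code of your own. Each camera call takes 0.05 s, during which the arm holds its last target. There are 200 camera calls.

## Task

Unscrew the stock jar's cap, lift it clear and lay it flat in the shallow steel tray, then put every loose relay into the open jar. After that take the barcode scanner from its rest, hold it steady for about two seconds with its window pointing squarely at the middle of the label on the little sloping stand from about 8 cm away, and put it back level in its rest. Leave everything else on the bench as it stands.

Things in the scene. Friction and masses are not known exactly. Their poses are not given: they have to be found in the camera images.
- jar: clear plastic jar, bolted down by its round aluminium foot (92 mm across, 4 thick): it cannot move or turn. Body 72 mm across up to 44 mm, sloping in to a neck 42 mm across from 52 to 78 mm height, with a right-hand outside thread, pitch 6.5 mm. Mouth 34 mm clear; inner floor at 7 mm. Origin: centre of the underside, z up.
- jar_mouth (a point): centre of the jar's mouth, at the level of the rim, 78 mm above the bench
- cap: ribbed black screw cap on the jar, 56 mm across, 32 high, hollow below (24 deep), 35 g. Origin: centre of its lower edge, z up; closed, it is 54 mm above the bench. Unscrews counter-clockwise seen from above, rising 6.5 mm a turn; turns easily, stays where left. The thread lets go of a cap held level after 2 turns (12.6 rad), and it then lifts straight off; turning up to half a turn further does no harm.
- cap_top (a point): centre of the cap's top face, 32 mm above its origin
- tray: shallow square steel tray, fixed, 130 x 130 mm outside, walls 4 mm thick and 12 mm high, floor 4 mm thick. Origin: centre of the underside, x and y along its sides.
- relay1: loose relay, black block 19 (x) x 15.5 (y) x 16 mm (z) with a paper dot on top, 14 g; 2 to 4 of the four relays are present. Origin: centre of the underside as it stood at the start.
- relay2: loose relay, black block 19 (x) x 15.5 (y) x 16 mm (z) with a paper dot on top, 14 g; 2 to 4 of the four relays are present. Origin: centre of the underside as it stood at the start.
- relay3: loose relay, black block 19 (x) x 15.5 (y) x 16 mm (z) with a paper dot on top, 14 g; 2 to 4 of the four relays are present. Origin: centre of the underside as it stood at the start.
- relay4: loose relay, black block 19 (x) x 15.5 (y) x 16 mm (z) with a paper dot on top, 14 g; 2 to 4 of the four relays are present. Origin: centre of the underside as it stood at the start.
- scanner: hand scanner, 140 g, lying in its rest. Grey bar 28 mm wide and high from 65 mm behind to 38 mm ahead of the origin, then a black head 36 wide, 30 high, to 65 mm ahead, with a dark red window in its end. Balances 5 mm ahead of the origin. Origin: on the underside, x along the bar to the window, z up. In the rest the fingers have room from 50 mm behind to 22 mm ahead of the origin.
- scan_window (a point): centre of the scanner's window, at (65, 0, 15) mm in the scanner's frame, same axes: it looks along its +x. It reads a label 40 to 140 mm ahead of it and within 16 mm of that line, up to about 20 degrees off square, when held still for 1 s
- rest: dark steel scanner rest, fixed: base 135 x 52 x 3 mm, two forks (8 mm thick) at x = -54 and +26 mm, saddles 14 mm high, lips to 26 mm height with 38 mm between. The scanner starts in it, x and y axes agreeing, its origin 14 mm above the rest's (centre of the underside, x along it, pointing roughly towards the robot's side).
- label: white barcode label 56 x 36 mm on a small fixed grey sloping stand (70 x 80 mm foot, about 48 mm high). Origin: middle of the label, about 28 mm above the bench; its x axis points straight out of the label: away from the robot and 25 degrees upward; y is level.
- spool: bystander: red solder spool, 52 mm across and 50 mm tall, upright; leave it
- flux: bystander: amber flux bottle, 32 mm across, 70 mm tall; leave it
- driver: bystander: screwdriver lying down, 170 mm long; leave it
- chip: bystander: long flat black chip with legs, 50 x 15 x 8 mm; leave it
- probe: bystander: black test probe lying down, 135 mm long, 12 mm thick; leave it

How it is judged:
By the outcome, as a careful person would: the job done as asked, in the order asked, and still so for the second after the job is handed in, with the robot touching nothing.
Of relay1, relay2, relay3, relay4 only 2 to 4 are there at a start; the rules pass over those that are not, and their reading is None.
At some moment in a run one of relay1, relay2, relay3, relay4 may be knocked a few centimetres aside while the robot is not near it.
It also fails if it takes over 200 s, if anything falls off the work surface, if the arm or the gripper's body presses on something with over 40 N, if the wrist force passes 120 N, or if a joint passes its speed limit or range.

## Working session

There is one attempt and no reset: what is moved stays moved. The work goes in short steps, Python scripts to look and compute and a tool call to move; the robot and the scene stay as the last step left them, time stands still between calls to the robot, and variables do not carry over. Pictures are saved under pics/ and viewed, at most 14 in all, crops included, and the job is handed in when it is done.

Besides the shell and the picture viewer there is one more tool, called as name([rows], argument=value, ...), one row to a line, values as JSON. move_arm: Moves the arm, as the interface text tells. Its arguments: {"type":"object","properties":{"moves":{"type":"array"},"grip_force":{"type":"number"}},"required":["moves"]}

```bash
ls; mkdir -p pics; python3 - <<'E'
from plant import *
import cv2,numpy as np
for n in("top","side"):
    cv2.imwrite(f"pics/{n}0.png",read_camera(n)[:,:,::-1]); p=camera_params(n); print(n,p)
    R=cv2.Rodrigues(np.array(p["rvec"]))[0]; print(-R.T@np.array(p["tvec"]),R)
s=get_state(); print(s)
E
```

```text
pics
top {'fx': 503.70215404716225, 'fy': 503.70215404716225, 'cx': 321.2278380665627, 'cy': 240.82060132154913, 'rvec': array([ 2.19263759, -2.16652138,  0.11459849]), 'tvec': array([0.00951954, 0.55958307, 1.28918032])}
[0.43738635 0.03153    1.33525607] [[ 0.01138889 -0.99985385  0.01275   ]
 [-0.99561955 -0.01252218 -0.09265477]
 [ 0.09280088 -0.01163891 -0.99561666]]
side {'fx': 459.8325105410761, 'fy': 459.8325105410761, 'cx': 317.73625891148026, 'cy': 239.31706035657308, 'rvec': array([ 2.40274872, -0.60088517,  0.18704051]), 'tvec': array([-0.49674733,  0.27012019,  0.81486821])}
[ 0.31356855 -0.50102037  0.79648376] [[ 0.88500125 -0.46526299 -0.01741085]
 [-0.37318489 -0.68650143 -0.62405836]
 [ 0.27839868  0.55878989 -0.78118374]]
{'time': 0.1, 'qpos': array([ 1.15597036e+00,  2.87114006e-01,  1.57804790e+00, -1.25580283e-05,
        1.27861188e+00, -1.50010343e-01]), 'dq': array([ 0.00010922, -0.00016903, -0.00270695, -0.00010788, -0.00077838,
       -0.00017553]), 'joint_efforts': array([ 4.68886665e-04, -4.07299697e+01, -2.93696934e+01, -1.30703065e-04,
        3.52464835e-03, -1.18670010e-05]), 'eef_pos': array([0.17640346, 0.65091589, 0.23005151]), 'tcp_rot': array([ 1.32019380e-01,  9.91246535e-01, -1.04904083e-03, -2.98145782e-04]), 'contact_force': array([-0.66407278, -0.0141568 , -0.03885298]), 'wrist_torque': array([ 0.00789525,  0.04470076, -0.00499997]), 'finger_force': 0.0, 'opening': 0.9989420617296265}
```

View pics/top0.png

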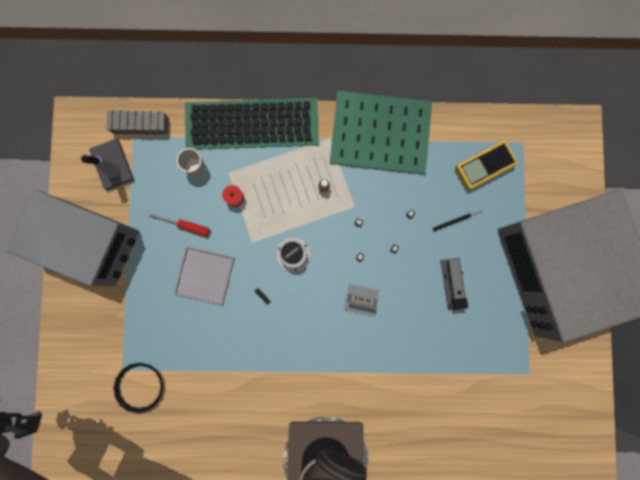

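View pics/side0.png

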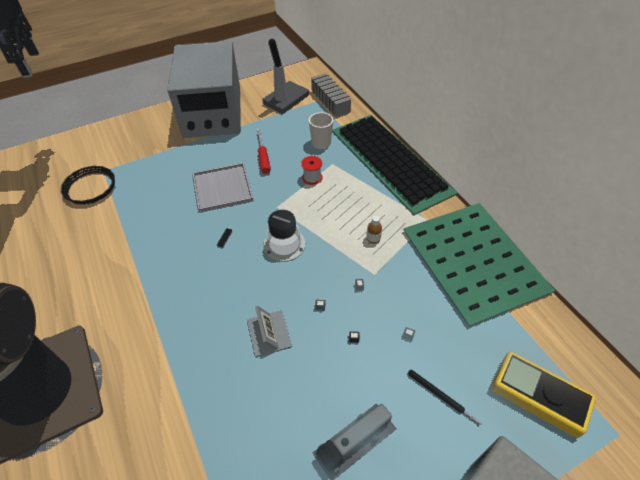

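The top view shows the jar at about (293,253), the tray at (205,276), and four relays at (359,222), (410,213), (394,248) and (360,257). The label stand is at (361,300) and the scanner at (455,284). The side view shows the same layout. Next I'll enlarge crops of both.

```bash
python3 - <<'E'
import cv2,numpy as np
t=cv2.imread("pics/top0.png"); s=cv2.imread("pics/side0.png")
def crop(im,x,y,w,h,k):
    c=cv2.resize(im[y:y+h,x:x+w],None,fx=k,fy=k,interpolation=cv2.INTER_CUBIC)
    for i in range(0,w,10): cv2.putText(c,str(x+i),(i*k,8),0,.28,(0,255,255),1); cv2.line(c,(i*k,10),(i*k,14),(0,255,255),1)
    for j in range(0,h,10): cv2.putText(c,str(y+j),(0,j*k+3),0,.28,(0,255,255),1)
    return c
cv2.imwrite("pics/c1.png",crop(t,340,200,135,120,5)); 
cv2.imwrite("pics/c2.png",crop(t,170,225,150,85,5))
cv2.imwrite("pics/c3.png",crop(s,240,265,180,210,3)[:600])
E
```

```text
(no output)
```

View pics/c1.png

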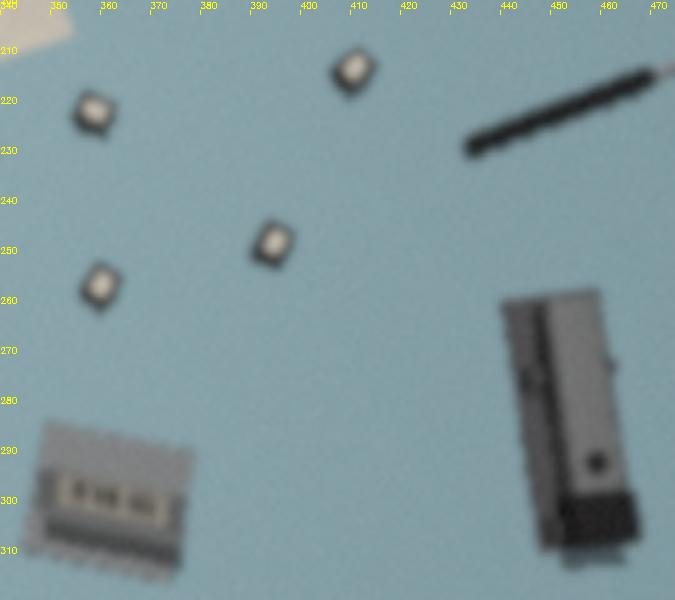

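View pics/c2.png

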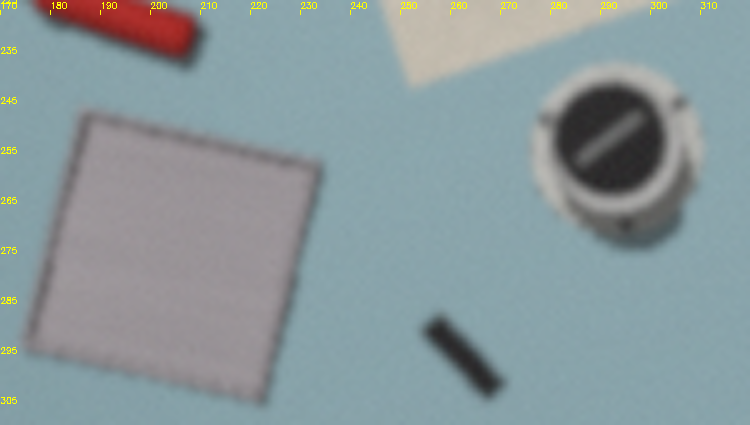

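View pics/c3.png

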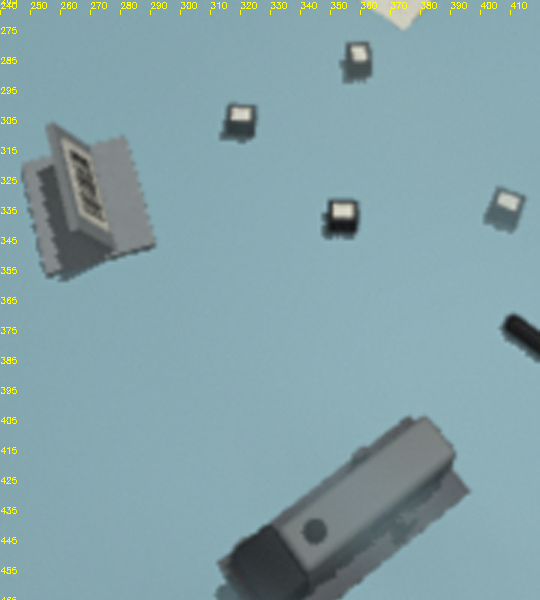

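Crop c1 shows the four relays clearly. The scanner's bar rear is at about (455,259), its head front at about (460,309), and the label centre is near (362,299). In c2 the tray corners are near (186.5,246), (234,257), (222.5,305) and (175,295), and the cap-top centre is near (291.7,252). c3 shows the label facing away from the robot and the scanner nose pointing towards it. Next step is fitting poses.

```bash
cat > h.py <<'E'
from plant import *
import cv2,numpy as np
from scipy.optimize import least_squares, minimize
P={n:camera_params(n) for n in("top","side")}
def proj(n,X):
    p=P[n];K=np.array([[p["fx"],0,p["cx"]],[0,p["fy"],p["cy"]],[0,0,1.]])
    return cv2.projectPoints(np.asarray(X,float).reshape(-1,3),np.array(p["rvec"]),np.array(p["tvec"]),K,None)[0][:,0]
def back(n,uv,z):
    p=P[n];R=cv2.Rodrigues(np.array(p["rvec"]))[0];c=-R.T@np.array(p["tvec"])
    d=R.T@np.array([(uv[0]-p["cx"])/p["fx"],(uv[1]-p["cy"])/p["fy"],1]);return c+d*(z-c[2])/d[2]
def place(pts,x,y,a,z=0):
    c,s=np.cos(a),np.sin(a);pts=np.asarray(pts,float)
    return pts@np.array([[c,s,0],[-s,c,0],[0,0,1]])+[x,y,z]
BOX=np.array([[i*.0095,j*.00775,k*.016] for i in(-1,1) for j in(-1,1) for k in(0,1)])
def patch(im,uv,r=12):
    u,v=int(round(uv[0])),int(round(uv[1]));w=im[v-r:v+r+1,u-r:u+r+1].astype(float)
    edge=np.concatenate([w[0],w[-1],w[:,0],w[:,-1]]);return u-r,v-r,w,np.median(edge,0)
def dot(im,uv,r=6):
    u0,v0,w,b=patch(im,uv,r);m=np.clip(w[:,:,0]-b[0]-8,0,None)  # red channel: paper brighter
    yy,xx=np.mgrid[:w.shape[0],:w.shape[1]];return u0+(m*xx).sum()/m.sum(),v0+(m*yy).sum()/m.sum()
def relay(ims,guess):
    """guess: rough xy. returns xy,yaw by silhouette fit in both views"""
    d={}
    for n in ims:
        u0,v0,w,b=patch(ims[n],proj(n,[*guess,.008])[0],11)
        d[n]=(u0,v0,np.clip(np.linalg.norm(w-b,axis=2)/45,0,1))
    def cost(p):
        c=0
        for n,(u0,v0,m) in d.items():
            h=cv2.convexHull(((proj(n,place(BOX,*p))-[u0,v0]+.5)*16).astype(np.float32)).astype(np.int32)
            r=np.zeros((m.shape[0]*16,)*2,np.uint8);cv2.fillConvexPoly(r,h,1)
            s=cv2.GaussianBlur(cv2.resize(r.astype(np.float32),m.shape,interpolation=cv2.INTER_AREA),(3,3),.7)
            c+=((s-m)**2).sum()
        return c
    best=min((minimize(cost,[*guess,a],method="Nelder-Mead",options=dict(initial_simplex=[[*guess,a],[guess[0]+.004,guess[1],a],[guess[0],guess[1]+.004,a],[*guess,a+.3]])) for a in(-1.2,-.6,0,.6,1.2)),key=lambda r:r.fun)
    return best.x,best.fun
E
python3 - <<'E'
from h import *
rd=lambda f:cv2.imread(f)[:,:,::-1]
ims={"top":rd("pics/top0.png"),"side":rd("pics/side0.png")}
for t,s in(((359,222),(359,285)),((410.5,213.5),(409,332)),((394.5,248),(354,337)),((360,257),(320,305))):
    a=dot(ims["top"],t);b=dot(ims["side"],s,5)
    A=back("top",a,.016)[:2];B=back("side",b,.016)[:2]
    r,f=relay(ims,(A+B)/2);print("relay",A.round(4),B.round(4),r.round(4),round(np.degrees(r[2])),round(f,1))
def fit(pts,z,uv,g):
    f=lambda p:(proj("top",place(pts,*p,z))-uv).ravel()
    r=least_squares(f,g);print(r.x.round(4),np.degrees(r.x[2]).round(1),"res",r.fun.round(1));return r.x
o=lambda L,x,y:np.array(L,float)/5+[x-.4,y-.4]
print("cap top",back("top",o([(610,137)],170,225)[0],.086)); 
h=.065;print("tray",end=" ");fit([[h,h,0],[h,-h,0],[-h,-h,0],[-h,h,0]],.012,o([(84,108),(322,163),(265,403),(26,352)],170,225),[.3,.25,-.2])
print("scanner",end=" ");sc=fit([[-.065,-.014,.028],[-.065,.014,.028],[.065,-.018,.030],[.065,.018,.030]],.014,o([(548,295),(600,290),(562,550),(641,540)],340,200),[.3,-.3,3.0])
print("stand foot",end=" ");fit([[.035,.04,0],[.035,-.04,0],[-.035,-.04,0],[-.035,.04,0]],.002,o([(45,422),(193,450),(172,580),(23,553)],340,200),[.25,-.1,-.2])
print("label",back("top",o([(112,500)],340,200)[0],.028))
# cap side check
for (x,y,n) in(("side",(282.,217.),.086),): print(back(x,y,n))
E
```

```text
relay [ 0.6127 -0.0821] [ 0.6138 -0.081 ] [ 0.6116 -0.0823  1.2973] 74 50.3
relay [ 0.6378 -0.22  ] [ 0.6397 -0.2188] [ 0.6365 -0.2206 -1.0974] -63 50.5
relay [ 0.5441 -0.1773] [ 0.5452 -0.1763] [ 0.5434 -0.1775 -0.2554] -15 54.3
relay [ 0.5206 -0.086 ] [ 0.5218 -0.0855] [ 0.5204 -0.086  -0.7249] -42 47.1
cap top [0.52501462 0.09020605 0.086     ]
tray [ 0.4651  0.3202 -0.2038] -11.7 res [-0.2  0.1  0.4 -0.4  0.4  0.4 -0.6 -0.1]
scanner [ 0.453  -0.3335  3.235 ] 185.4 res [-0.2 -0.1  0.1 -0.   1.  -0.3 -0.9  0.5]
stand foot [ 0.407  -0.0912 -0.1663] -9.5 res [-0.  -0.   0.2 -0.2 -0.   0.1 -0.2  0.1]
label [ 0.40818192 -0.09073579  0.028     ]
[0.52943309 0.09450622 0.086     ]
```

```bash
python3 - <<'E'
from h import *
rd=lambda f:cv2.imread(f).astype(float)
a=np.linspace(0,2*np.pi,60)
cyl=np.array([[.028*np.cos(t),.028*np.sin(t),z] for t in a for z in(.054,.086)])
for n,c in(("top",(293,253)),("side",(282,222))):
    g=rd(f"pics/{n}0.png").max(2);r=24;u0,v0=c[0]-r,c[1]-r;w=g[v0:v0+2*r+1,u0:u0+2*r+1]
    print(n,np.percentile(w,[2,20,50,90]))
    m=np.clip((105-w)/60,0,1)
    def cost(p):
        h=cv2.convexHull(((proj(n,cyl+[*p,0])-[u0,v0]+.5)*16).astype(np.float32)).astype(np.int32)
        q=np.zeros((m.shape[0]*16,)*2,np.uint8);cv2.fillConvexPoly(q,h,1)
        return ((cv2.resize(q.astype(np.float32),m.shape,interpolation=cv2.INTER_AREA)-m)**2).sum()
    s=minimize(cost,[.526,.091],method="Nelder-Mead",options=dict(initial_simplex=[[.526,.091],[.530,.091],[.526,.095]]));print(s.x.round(4),s.fun)
E
```

```text
top [ 45. 104. 171. 174.]
[0.5247 0.0911] 88.33409308539495
side [ 28.  52. 172. 204.]
[0.5255 0.091 ] 81.26546000162762
```

move_arm([
  [1,[-0.0285,-0.0264,0],[0,0,0]],
  [1,[-0.0285,-0.0264,0],[0,0,0]],
  [1,[-0.0285,-0.0264,0],[0,0,0]],
  [1,[-0.0285,-0.0264,0],[0,0,0]],
  [1,[-0.0285,-0.0264,0],[0,0,0]],
  [1,[-0.0285,-0.0264,0],[0,0,0]],
  [1,[-0.0285,-0.0264,0],[0,0,0]],
  [1,[-0.0285,-0.0264,0],[0,0,0]],
  [1,[-0.0285,-0.0264,0],[0,0,0]],
  [1,[-0.0285,-0.0264,0],[0,0,0]],
], grip_force=60)

```text
time: 0.93
eef_pos: [0.3829, 0.3203, 0.2309]
tcp_rot: [0.132, 0.991, -0.0, -0.0]
contact_force: [0.6, 0.7, -0.6]
opening: 1.002
finger_force: 0.0
```

move_arm([
  [1,[-0.0285,-0.0264,0],[0,0,0]],
  [1,[-0.0285,-0.0264,0],[0,0,0]],
  [1,[-0.0285,-0.0264,0],[0,0,0]],
  [1,[-0.0285,-0.0264,0],[0,0,0]],
  [1,[-0.0285,-0.0264,0],[0,0,0]],
  [1,[-0.0285,-0.0264,0],[0,0,0]],
  [1,[-0.0285,-0.0264,0],[0,0,0]],
  [1,[0,0,0],[0,0,0.125]],
  [1,[0,0,0],[0,0,0.125]],
  [1,[0,0,0],[0,0,0.125]],
])

```text
time: 1.77
eef_pos: [0.5268, 0.0904, 0.2306]
tcp_rot: [0.318, 0.948, -0.0, -0.001]
contact_force: [-0.5, -0.0, -0.2]
opening: 1.001
finger_force: 0.0
```

move_arm([
  [1,[0,0,0],[0,0,0.125]],
  [1,[0,0,0],[0,0,0.125]],
  [1,[0,0,0],[0,0,0.125]],
  [1,[0,0,0],[0,0,0.125]],
  [1,[0,0,0],[0,0,0.125]],
  [1,[0,0,0],[0,0,0.125]],
  [1,[0,0,0],[0,0,0.125]],
  [1,[0,0,0],[0,0,0.125]],
  [1,[0,0,0],[0,0,0.125]],
  [1,[0,0,0],[0,0,0.125]],
])

```text
time: 2.6
eef_pos: [0.5264, 0.0915, 0.2307]
tcp_rot: [0.812, 0.583, -0.0, -0.0]
contact_force: [0.9, 0.4, -0.2]
opening: 0.996
finger_force: 0.0
```

move_arm([
  [1,[0,0,0],[0,0,0.125]],
  [1,[0,0,0],[0,0,0.125]],
  [1,[0,0,0],[0,0,0.125]],
  [1,[0,0,0],[0,0,0.125]],
  [1,[0,0,0],[0,0,0.125]],
  [1,[0,0,0],[0,0,0.125]],
  [1,[0,0,0],[0,0,0.125]],
  [1,[0,0,0],[0,0,0.125]],
  [1,[0,0,0],[0,0,0.125]],
  [1,[0,0,0],[0,0,0.125]],
])

```text
time: 3.43
eef_pos: [0.5264, 0.0915, 0.2307]
tcp_rot: [1.0, -0.002, -0.001, -0.0]
contact_force: [-0.9, -0.3, -0.3]
opening: 0.998
finger_force: 0.0
```

move_arm([
  [1,[0,0,0],[0,0,0.125]],
  [1,[0,0,0],[0,0,0.125]],
  [1,[0,0,0],[0,0,0.125]],
  [1,[0,0,0],[0,0,0.125]],
  [1,[0,0,0],[0,0,0.125]],
  [1,[0,0,0],[0,0,0.08]],
  [1,[0,0,0],[0,0,0]],
  [1,[0,0,0],[0,0,0]],
  [1,[0,0,0],[0,0,0]],
  [1,[0,0,0],[0,0,0]],
])

```text
time: 4.27
eef_pos: [0.5267, 0.0915, 0.2311]
tcp_rot: [0.939, -0.344, -0.0, 0.0]
contact_force: [-0.3, -1.0, -0.2]
opening: 1.002
finger_force: 0.0
```

```bash
cat >> h.py <<'E'
from scipy.spatial.transform import Rotation as Ro
def st():
    s=get_state();R=Ro.from_quat(s["tcp_rot"]).as_matrix()
    print("t",round(s["time"],2),"pos",s["eef_pos"].round(4),"psi_y",round(np.arctan2(R[1,1],R[0,1]),3),"tz",R[:,2].round(3),"q",s["qpos"].round(3),"F",s["contact_force"].round(1),"T",s["wrist_torque"].round(2),"op",round(s["opening"],3),"ff",round(s["finger_force"],1))
    return s,R
def rel(target):
    s,R=st();print("tool shift",(R.T@(np.array(target)-s["eef_pos"])).round(4))
E
python3 -c "
from h import *
rel([.5257,.0908,.062])"
```

```text
t 4.27 pos [0.5267 0.0915 0.2311] psi_y -2.273 tz [-0. -0. -1.] q [-0.018 -0.024  1.921 -0.     1.245  2.255] F [-0.3 -1.  -0.2] T [-0.01 -0.01 -0.01] op 1.002 ff 0.0
tool shift [-0.0003  0.0011  0.1691]
```

move_arm([
  [1,[-0.0007,0.0013,0.03],[0,0,0]],
  [1,[0,0,0.03],[0,0,0]],
  [1,[0,0,0.03],[0,0,0]],
  [1,[0,0,0.03],[0,0,0]],
  [1,[0,0,0.0165],[0,0,0]],
  [1,[0,0,0.0165],[0,0,0]],
  [1,[0,0,0.0165],[0,0,0]],
  [1,[0,0,0],[0,0,0]],
  [0.6,[0,0,0],[0,0,0]],
  [0.6,[0,0,0],[0,0,0]],
], grip_force=40)

```text
time: 5.1
eef_pos: [0.5262, 0.091, 0.0628]
tcp_rot: [0.939, -0.344, 0.001, -0.0]
contact_force: [0.4, 0.5, -0.0]
opening: 0.748
finger_force: 0.0
```

move_arm([
  [0,[0,0,0],[0,0,0]],
  [0,[0,0,0],[0,0,0]],
  [0,[0,0,0],[0,0,0]],
  [0,[0,0,0],[0,0,0]],
  [0,[0,0,0],[0,0,0]],
  [0,[0,0,0],[0,0,0]],
  [0,[0,0,0],[0,0,0]],
  [0,[0,0,0],[0,0,0]],
  [0,[0,0,0],[0,0,0]],
  [0,[0,0,0],[0,0,0]],
])

```text
time: 5.93
eef_pos: [0.5269, 0.091, 0.0637]
tcp_rot: [0.939, -0.344, 0.002, -0.001]
contact_force: [0.1, 0.8, 5.0]
opening: 0.639
finger_force: 42.7
```

```bash
python3 -c "
from h import *
rel([.5253,.091,.062]); im=read_camera('side')[:,:,::-1]
cv2.imwrite('pics/s1.png',cv2.resize(im[130:310,180:400],None,fx=3,fy=3,interpolation=cv2.INTER_CUBIC))"
```

```text
t 5.93 pos [0.5269 0.091  0.0637] psi_y -2.274 tz [ 0.003 -0.    -1.   ] q [-0.019  0.184  2.037 -0.     0.917  2.255] F [0.1 0.8 5. ] T [-0.02  0.11  0.03] op 0.639 ff 42.7
tool shift [-0.0012  0.001   0.0017]
```

View pics/s1.png

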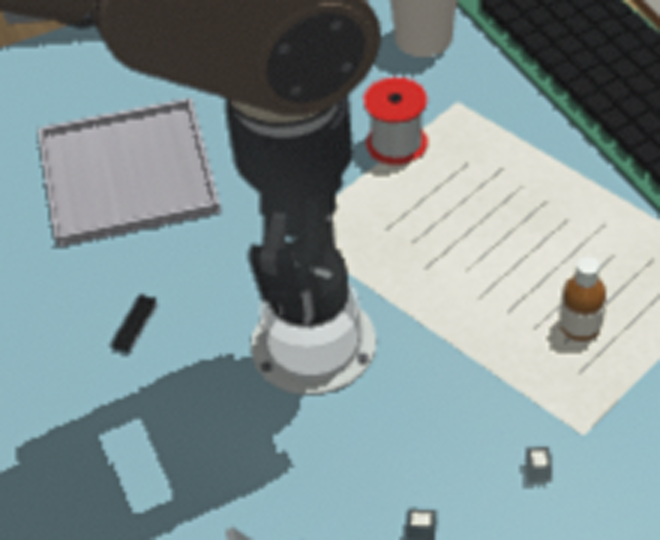

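The gripper sits over the cap on the jar, near crop (305,290), and has closed on it squarely with low contact force. Starting the first turn.

move_arm([
  [0,[0,0,-0.00013],[0,0,-0.125]],
  [0,[0,0,-0.00013],[0,0,-0.125]],
  [0,[0,0,-0.00013],[0,0,-0.125]],
  [0,[0,0,-0.00013],[0,0,-0.125]],
  [0,[0,0,-0.00013],[0,0,-0.125]],
  [0,[0,0,-0.00013],[0,0,-0.125]],
  [0,[0,0,-0.00013],[0,0,-0.125]],
  [0,[0,0,-0.00013],[0,0,-0.125]],
  [0,[0,0,-0.00013],[0,0,-0.125]],
  [0,[0,0,-0.00013],[0,0,-0.125]],
])

```text
time: 6.82
eef_pos: [0.5267, 0.0916, 0.0644]
tcp_rot: [0.962, 0.272, 0.002, -0.0]
contact_force: [0.7, 2.0, 3.3]
opening: 0.644
finger_force: 42.4
```

```bash
python3 -c "
from h import *
st()"
```

```text
t 6.82 pos [0.5267 0.0916 0.0644] psi_y -1.019 tz [ 0.003  0.002 -1.   ] q [-1.900e-02  1.820e-01  2.037e+00  2.000e-03  9.190e-01  9.990e-01] F [0.7 2.  3.3] T [ 0.5  -0.14 -0.09] op 0.644 ff 42.4
```

move_arm([
  [0,[0,0,-0.00013],[0,0,-0.125]],
  [0,[0,0,-0.00013],[0,0,-0.125]],
  [0,[0,0,-0.00013],[0,0,-0.125]],
  [0,[0,0,-0.00013],[0,0,-0.125]],
  [0,[0,0,-0.00013],[0,0,-0.125]],
  [0,[0,0,-0.00013],[0,0,-0.125]],
  [0,[0,0,-0.00013],[0,0,-0.125]],
  [0,[0,0,-0.00013],[0,0,-0.125]],
  [0,[0,0,-0.00013],[0,0,-0.125]],
  [0,[0,0,-0.00013],[0,0,-0.125]],
])

```text
time: 7.65
eef_pos: [0.5257, 0.0924, 0.0655]
tcp_rot: [0.621, 0.784, 0.001, -0.001]
contact_force: [-0.9, 4.6, 5.2]
opening: 0.641
finger_force: 42.5
```

move_arm([
  [0,[0,0,-0.00013],[0,0,-0.125]],
  [0,[0,0,-0.00013],[0,0,-0.125]],
  [0,[0,0,-0.00013],[0,0,-0.125]],
  [0,[0,0,-0.00013],[0,0,-0.125]],
  [0,[0,0,-0.00013],[0,0,-0.125]],
  [0,[0,0,-0.00013],[0,0,-0.125]],
  [0,[0,0,-0.00013],[0,0,-0.125]],
  [0,[0,0,-0.00013],[0,0,-0.125]],
  [0,[0,0,-0.00013],[0,0,-0.125]],
  [0,[0,0,-0.00013],[0,0,-0.125]],
])

```text
time: 8.48
eef_pos: [0.5249, 0.0917, 0.0668]
tcp_rot: [0.045, 0.999, 0.001, -0.001]
contact_force: [-3.5, 0.4, 6.7]
opening: 0.636
finger_force: 42.6
```

move_arm([
  [0,[0,0,-0.00013],[0,0,-0.125]],
  [0,[0,0,-0.00013],[0,0,-0.125]],
  [0,[0,0,-0.00013],[0,0,-0.125]],
  [0,[0,0,-0.00013],[0,0,-0.125]],
  [0,[0,0,-0.00013],[0,0,-0.125]],
  [0,[0,0,-0.00013],[0,0,-0.125]],
  [0,[0,0,0],[0,0,0]],
  [0.85,[0,0,0],[0,0,0]],
  [0.85,[0,0,0],[0,0,0]],
  [0.85,[0,0,0],[0,0,0]],
])

```text
time: 9.32
eef_pos: [0.5252, 0.091, 0.0662]
tcp_rot: [-0.322, 0.947, 0.0, -0.0]
contact_force: [-0.3, 0.0, 0.7]
opening: 0.848
finger_force: 0.0
```

```bash
python3 -c "
from h import *
st()"
```

```text
t 9.32 pos [0.5252 0.091  0.0662] psi_y 2.226 tz [-0.  0. -1.] q [-0.019  0.178  2.038  0.     0.926 -2.245] F [-0.3  0.   0.7] T [ 0.06 -0.01 -0.01] op 0.848 ff 0.0
```

move_arm([
  [0.85,[0,0,0],[0,0,0.125]],
  [0.85,[0,0,0],[0,0,0.125]],
  [0.85,[0,0,0],[0,0,0.125]],
  [0.85,[0,0,0],[0,0,0.125]],
  [0.85,[0,0,0],[0,0,0.125]],
  [0.85,[0,0,0],[0,0,0.125]],
  [0.85,[0,0,0],[0,0,0.125]],
  [0.85,[0,0,0],[0,0,0.125]],
  [0.85,[0,0,0],[0,0,0.125]],
  [0.85,[0,0,0],[0,0,0.125]],
])

```text
time: 10.15
eef_pos: [0.5252, 0.091, 0.0662]
tcp_rot: [0.296, 0.955, -0.0, -0.0]
contact_force: [-0.8, -0.2, -0.3]
opening: 0.852
finger_force: 0.0
```

move_arm([
  [0.85,[0,0,0],[0,0,0.125]],
  [0.85,[0,0,0],[0,0,0.125]],
  [0.85,[0,0,0],[0,0,0.125]],
  [0.85,[0,0,0],[0,0,0.125]],
  [0.85,[0,0,0],[0,0,0.125]],
  [0.85,[0,0,0],[0,0,0.125]],
  [0.85,[0,0,0],[0,0,0.125]],
  [0.85,[0,0,0],[0,0,0.125]],
  [0.85,[0,0,0],[0,0,0.125]],
  [0.85,[0,0,0],[0,0,0.125]],
])

```text
time: 10.98
eef_pos: [0.5252, 0.0909, 0.0662]
tcp_rot: [0.799, 0.601, -0.0, -0.0]
contact_force: [-0.5, 0.0, -0.4]
opening: 0.849
finger_force: 0.0
```

move_arm([
  [0.85,[0,0,0],[0,0,0.125]],
  [0.85,[0,0,0],[0,0,0.125]],
  [0.85,[0,0,0],[0,0,0.125]],
  [0.85,[0,0,0],[0,0,0.125]],
  [0.85,[0,0,0],[0,0,0.125]],
  [0.85,[0,0,0],[0,0,0.125]],
  [0.85,[0,0,0],[0,0,0.125]],
  [0.85,[0,0,0],[0,0,0.125]],
  [0.85,[0,0,0],[0,0,0.125]],
  [0.85,[0,0,0],[0,0,0.125]],
])

```text
time: 11.82
eef_pos: [0.5252, 0.091, 0.0661]
tcp_rot: [1.0, 0.02, -0.0, -0.0]
contact_force: [-0.3, -0.1, 0.1]
opening: 0.849
finger_force: 0.0
```

move_arm([
  [0.85,[0,0,0],[0,0,0.125]],
  [0.85,[0,0,0],[0,0,0.125]],
  [0.85,[0,0,0],[0,0,0.125]],
  [0.85,[0,0,0],[0,0,0.125]],
  [0.85,[0,0,0],[0,0,0.125]],
  [0.85,[0,0,0],[0,0,0.125]],
  [0,[0,0,0],[0,0,0]],
  [0,[0,0,0],[0,0,0]],
  [0,[0,0,0],[0,0,0]],
  [0,[0,0,0],[0,0,0]],
])

```text
time: 12.65
eef_pos: [0.5257, 0.091, 0.0667]
tcp_rot: [0.939, -0.344, 0.0, -0.0]
contact_force: [0.0, 0.4, -0.4]
opening: 0.642
finger_force: 42.0
```

move_arm([
  [0,[0,0,0],[0,0,0]],
  [0,[0,0,-0.00013],[0,0,-0.125]],
  [0,[0,0,-0.00013],[0,0,-0.125]],
  [0,[0,0,-0.00013],[0,0,-0.125]],
  [0,[0,0,-0.00013],[0,0,-0.125]],
  [0,[0,0,-0.00013],[0,0,-0.125]],
  [0,[0,0,-0.00013],[0,0,-0.125]],
  [0,[0,0,-0.00013],[0,0,-0.125]],
  [0,[0,0,-0.00013],[0,0,-0.125]],
  [0,[0,0,-0.00013],[0,0,-0.125]],
])

```text
time: 13.48
eef_pos: [0.5258, 0.0911, 0.0679]
tcp_rot: [0.977, 0.213, 0.001, -0.0]
contact_force: [1.1, -0.3, 1.4]
opening: 0.64
finger_force: 42.0
```

move_arm([
  [0,[0,0,-0.00013],[0,0,-0.125]],
  [0,[0,0,-0.00013],[0,0,-0.125]],
  [0,[0,0,-0.00013],[0,0,-0.125]],
  [0,[0,0,-0.00013],[0,0,-0.125]],
  [0,[0,0,-0.00013],[0,0,-0.125]],
  [0,[0,0,-0.00013],[0,0,-0.125]],
  [0,[0,0,-0.00013],[0,0,-0.125]],
  [0,[0,0,-0.00013],[0,0,-0.125]],
  [0,[0,0,-0.00013],[0,0,-0.125]],
  [0,[0,0,-0.00013],[0,0,-0.125]],
])

```text
time: 14.32
eef_pos: [0.5258, 0.0912, 0.0692]
tcp_rot: [0.668, 0.744, 0.001, 0.0]
contact_force: [0.5, 1.0, 0.8]
opening: 0.641
finger_force: 42.0
```

move_arm([
  [0,[0,0,-0.00013],[0,0,-0.125]],
  [0,[0,0,-0.00013],[0,0,-0.125]],
  [0,[0,0,-0.00013],[0,0,-0.125]],
  [0,[0,0,-0.00013],[0,0,-0.125]],
  [0,[0,0,-0.00013],[0,0,-0.125]],
  [0,[0,0,-0.00013],[0,0,-0.125]],
  [0,[0,0,-0.00013],[0,0,-0.125]],
  [0,[0,0,-0.00013],[0,0,-0.125]],
  [0,[0,0,-0.00013],[0,0,-0.125]],
  [0,[0,0,-0.00013],[0,0,-0.125]],
])

```text
time: 15.15
eef_pos: [0.5256, 0.0914, 0.0705]
tcp_rot: [0.106, 0.994, 0.001, 0.0]
contact_force: [-0.1, 1.1, 1.4]
opening: 0.643
finger_force: 42.1
```

move_arm([
  [0,[0,0,-0.00013],[0,0,-0.125]],
  [0,[0,0,-0.00013],[0,0,-0.125]],
  [0,[0,0,-0.00013],[0,0,-0.125]],
  [0,[0,0,-0.00013],[0,0,-0.125]],
  [0,[0,0,-0.00013],[0,0,-0.125]],
  [0,[0,0,-0.00013],[0,0,-0.125]],
  [0,[0,0,-0.00013],[0,0,-0.125]],
  [0.85,[0,0,0],[0,0,0]],
  [0.85,[0,0,0],[0,0,0]],
  [0.85,[0,0,0],[0,0,0]],
])

```text
time: 15.98
eef_pos: [0.5252, 0.0909, 0.0709]
tcp_rot: [-0.321, 0.947, 0.0, -0.0]
contact_force: [0.2, 0.2, 0.1]
opening: 0.851
finger_force: 0.0
```

```bash
python3 -c "
from h import *
st(); im=read_camera('side')[:,:,::-1]
cv2.imwrite('pics/s2.png',cv2.resize(im[160:280,220:360],None,fx=4,fy=4,interpolation=cv2.INTER_CUBIC))"
```

```text
t 15.98 pos [0.5252 0.0909 0.0709] psi_y 2.224 tz [-0.001 -0.    -1.   ] q [-0.019  0.171  2.036 -0.     0.935 -2.243] F [0.2 0.2 0.1] T [-0.05  0.01 -0.01] op 0.851 ff 0.0
```

move_arm([
  [0.85,[0,0,0],[0,0,0.125]],
  [0.85,[0,0,0],[0,0,0.125]],
  [0.85,[0,0,0],[0,0,0.125]],
  [0.85,[0,0,0],[0,0,0.125]],
  [0.85,[0,0,0],[0,0,0.125]],
  [0.85,[0,0,0],[0,0,0.125]],
  [0.85,[0,0,0],[0,0,0.125]],
  [0.85,[0,0,0],[0,0,0.125]],
  [0.85,[0,0,0],[0,0,0.125]],
  [0.85,[0,0,0],[0,0,0.125]],
])

```text
time: 16.87
eef_pos: [0.5253, 0.0909, 0.071]
tcp_rot: [0.297, 0.955, -0.0, -0.0]
contact_force: [-0.1, -0.2, 0.4]
opening: 0.853
finger_force: 0.0
```

move_arm([
  [0.85,[0,0,0],[0,0,0.125]],
  [0.85,[0,0,0],[0,0,0.125]],
  [0.85,[0,0,0],[0,0,0.125]],
  [0.85,[0,0,0],[0,0,0.125]],
  [0.85,[0,0,0],[0,0,0.125]],
  [0.85,[0,0,0],[0,0,0.125]],
  [0.85,[0,0,0],[0,0,0.125]],
  [0.85,[0,0,0],[0,0,0.125]],
  [0.85,[0,0,0],[0,0,0.125]],
  [0.85,[0,0,0],[0,0,0.125]],
])

```text
time: 17.7
eef_pos: [0.5253, 0.0909, 0.071]
tcp_rot: [0.799, 0.601, -0.0, -0.0]
contact_force: [0.5, -0.2, 0.7]
opening: 0.85
finger_force: 0.0
```

move_arm([
  [0.85,[0,0,0],[0,0,0.125]],
  [0.85,[0,0,0],[0,0,0.125]],
  [0.85,[0,0,0],[0,0,0.125]],
  [0.85,[0,0,0],[0,0,0.125]],
  [0.85,[0,0,0],[0,0,0.125]],
  [0.85,[0,0,0],[0,0,0.125]],
  [0.85,[0,0,0],[0,0,0.125]],
  [0.85,[0,0,0],[0,0,0.125]],
  [0.85,[0,0,0],[0,0,0.125]],
  [0.85,[0,0,0],[0,0,0.125]],
])

```text
time: 18.53
eef_pos: [0.5253, 0.0909, 0.071]
tcp_rot: [1.0, 0.02, -0.0, 0.0]
contact_force: [-0.0, -0.5, -0.2]
opening: 0.85
finger_force: 0.0
```

move_arm([
  [0.85,[0,0,0],[0,0,0.125]],
  [0.85,[0,0,0],[0,0,0.125]],
  [0.85,[0,0,0],[0,0,0.125]],
  [0.85,[0,0,0],[0,0,0.125]],
  [0.85,[0,0,0],[0,0,0.125]],
  [0.85,[0,0,0],[0,0,0.125]],
  [0,[0,0,0],[0,0,0]],
  [0,[0,0,0],[0,0,0]],
  [0,[0,0,0],[0,0,0]],
  [0,[0,0,0],[0,0,0]],
])

```text
time: 19.37
eef_pos: [0.5258, 0.0909, 0.0715]
tcp_rot: [0.939, -0.344, 0.0, -0.0]
contact_force: [0.4, 0.5, 1.0]
opening: 0.64
finger_force: 42.0
```

move_arm([
  [0,[0,0,0],[0,0,0]],
  [0,[0,0,-0.00013],[0,0,-0.125]],
  [0,[0,0,-0.00013],[0,0,-0.125]],
  [0,[0,0,-0.00013],[0,0,-0.125]],
  [0,[0,0,-0.00013],[0,0,-0.125]],
  [0,[0,0,-0.00013],[0,0,-0.125]],
  [0,[0,0,-0.00013],[0,0,-0.125]],
  [0,[0,0,-0.00013],[0,0,-0.125]],
  [0,[0,0,-0.00013],[0,0,-0.125]],
  [0,[0,0,-0.00013],[0,0,-0.125]],
])

```text
time: 20.2
eef_pos: [0.5259, 0.0912, 0.0727]
tcp_rot: [0.977, 0.212, 0.001, -0.0]
contact_force: [-0.6, 0.3, 1.1]
opening: 0.639
finger_force: 42.0
```

move_arm([
  [0,[0,0,-0.00013],[0,0,-0.125]],
  [0,[0,0,-0.00013],[0,0,-0.125]],
  [0,[0,0,-0.00013],[0,0,-0.125]],
  [0,[0,0,-0.00013],[0,0,-0.125]],
  [0,[0,0,-0.00013],[0,0,-0.125]],
  [0,[0,0,-0.00013],[0,0,-0.125]],
  [0,[0,0,-0.00013],[0,0,-0.125]],
  [0,[0,0,-0.00013],[0,0,-0.125]],
  [0,[0,0,-0.00013],[0,0,-0.125]],
  [0,[0,0,-0.00013],[0,0,-0.125]],
])

```text
time: 21.03
eef_pos: [0.5257, 0.0914, 0.074]
tcp_rot: [0.668, 0.744, 0.001, -0.0]
contact_force: [0.9, 1.6, 1.2]
opening: 0.644
finger_force: 42.1
```

move_arm([
  [0,[0,0,-0.00013],[0,0,-0.125]],
  [0,[0,0,-0.00013],[0,0,-0.125]],
  [0,[0,0,-0.00013],[0,0,-0.125]],
  [0,[0,0,-0.00013],[0,0,-0.125]],
  [0,[0,0,-0.00013],[0,0,-0.125]],
  [0,[0,0,-0.00013],[0,0,-0.125]],
  [0,[0,0,-0.00013],[0,0,-0.125]],
  [0,[0,0,-0.00013],[0,0,-0.125]],
  [0,[0,0,-0.00013],[0,0,-0.125]],
  [0,[0,0,-0.00013],[0,0,-0.125]],
])

```text
time: 21.87
eef_pos: [0.5257, 0.0914, 0.0753]
tcp_rot: [0.107, 0.994, 0.001, 0.0]
contact_force: [0.5, -0.5, 1.8]
opening: 0.646
finger_force: 42.1
```

move_arm([
  [0,[0,0,-0.00013],[0,0,-0.125]],
  [0,[0,0,-0.00013],[0,0,-0.125]],
  [0,[0,0,-0.00013],[0,0,-0.125]],
  [0,[0,0,-0.00013],[0,0,-0.125]],
  [0,[0,0,-0.00013],[0,0,-0.125]],
  [0,[0,0,-0.00013],[0,0,-0.125]],
  [0,[0,0,-0.00013],[0,0,-0.125]],
  [0,[0,0,-0.00013],[0,0,-0.125]],
  [0,[0,0,0],[0,0,0]],
  [0,[0,0,-0.003],[0,0,0]],
])

```text
time: 22.7
eef_pos: [0.5247, 0.091, 0.0783]
tcp_rot: [-0.379, 0.925, 0.0, -0.001]
contact_force: [-0.7, -0.5, -1.3]
opening: 0.644
finger_force: 42.3
```

```bash
python3 -c "
from h import *
st()"
```

```text
t 22.7 pos [0.5247 0.091  0.0783] psi_y 2.348 tz [-0.002 -0.    -1.   ] q [-0.019  0.158  2.034 -0.     0.951 -2.367] F [-0.7 -0.5 -1.3] T [-0.02  0.03  0.  ] op 0.644 ff 42.3
```

move_arm([
  [0,[0,0,-0.006],[0,0,0]],
  [0,[0,0,-0.01],[0,0,0]],
  [0,[0,0,-0.02],[0,0,0]],
  [0,[0,0,-0.03],[0,0,0]],
  [0,[0,0,-0.02],[0,0,0]],
  [0,[0,0,0],[0,0,0]],
  [0,[-0.0169,0.0293,0],[0,0,0]],
  [0,[-0.0169,0.0293,0],[0,0,0]],
  [0,[-0.0169,0.0293,0],[0,0,0]],
  [0,[-0.0169,0.0293,0],[0,0,0]],
])

```text
time: 23.53
eef_pos: [0.4902, 0.2228, 0.1647]
tcp_rot: [-0.379, 0.925, 0.0, -0.0]
contact_force: [-0.1, -0.0, -0.2]
opening: 0.64
finger_force: 42.4
```

move_arm([
  [0,[-0.0169,0.0293,0],[0,0,0]],
  [0,[-0.0169,0.0293,0],[0,0,0]],
  [0,[-0.0169,0.0293,0],[0,0,0]],
  [0,[0,0,0],[0,0,0]],
  [0,[0,0,0],[0,0,0]],
  [0,[0,0,0.03],[0,0,0]],
  [0,[0,0,0.03],[0,0,0]],
  [0,[0,0,0.03],[0,0,0]],
  [0,[0,0,0],[0,0,0]],
  [0,[0,0,0],[0,0,0]],
])

```text
time: 24.37
eef_pos: [0.464, 0.3182, 0.0732]
tcp_rot: [-0.379, 0.925, -0.0, -0.003]
contact_force: [0.9, -0.3, 0.1]
opening: 0.643
finger_force: 42.6
```

```bash
python3 -c "
from h import *
rel([.4653,.3205,.014]); im=read_camera('side')[:,:,::-1]
cv2.imwrite('pics/s3.png',cv2.resize(im[120:290,170:350],None,fx=3.5,fy=3.5,interpolation=cv2.INTER_CUBIC))"
```

```text
t 24.37 pos [0.464  0.3182 0.0732] psi_y 2.349 tz [-0.005 -0.002 -1.   ] q [ 0.421  0.229  1.961 -0.     0.956 -1.928] F [ 0.9 -0.3  0.1] T [-0.    0.03  0.01] op 0.643 ff 42.6
tool shift [-0.0028  0.0006  0.0591]
```

View pics/s3.png

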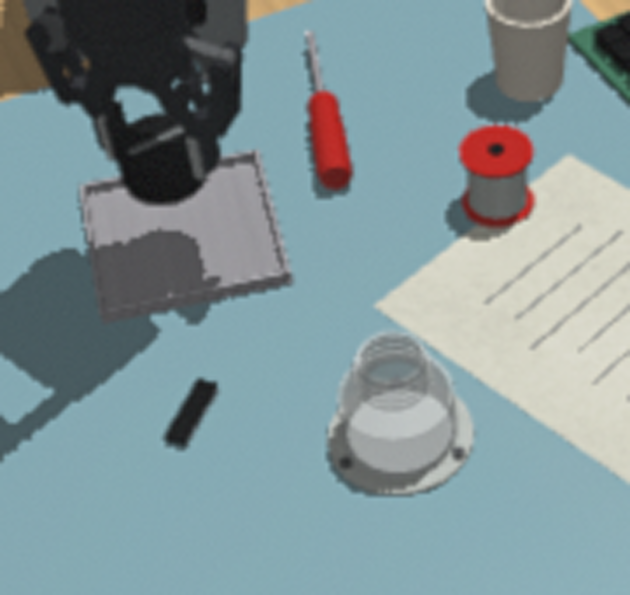

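The cap is off the open jar (crop (390,390)), held level over the tray at (170,160). Lowering it now.

move_arm([
  [0,[-0.0025,0,0.02],[0,0,0]],
  [0,[0,0,0.02],[0,0,0]],
  [0,[0,0,0.01],[0,0,0]],
  [0,[0,0,0.005],[0,0,0]],
  [0,[0,0,0.003],[0,0,0]],
  [0,[0,0,0.002],[0,0,0]],
  [0,[0,0,0],[0,0,0]],
  [0,[0,0,0],[0,0,0]],
  [0,[0,0,0],[0,0,0]],
  [0,[0,0,0],[0,0,0]],
])

```text
time: 25.25
eef_pos: [0.4674, 0.3219, 0.0157]
tcp_rot: [-0.38, 0.925, 0.0, 0.001]
contact_force: [-0.5, 0.6, 0.7]
opening: 0.642
finger_force: 42.6
```

```bash
python3 -c "
from h import *
rel([.4653,.3205,.014])"
```

```text
t 25.25 pos [0.4674 0.3219 0.0157] psi_y 2.351 tz [ 0.001  0.    -1.   ] q [ 0.424  0.329  1.966 -0.     0.846 -1.927] F [-0.5  0.6  0.7] T [-0.01 -0.01 -0.05] op 0.642 ff 42.6
tool shift [0.0025 0.0005 0.0017]
```

move_arm([
  [0,[0,0,0.0008],[0,0,0]],
  [0,[0,0,0.0007],[0,0,0]],
  [0,[0,0,0],[0,0,0]],
  [0.9,[0,0,0],[0,0,0]],
  [0.9,[0,0,0],[0,0,0]],
  [0.9,[0,0,0],[0,0,0]],
  [0.9,[0,0,-0.02],[0,0,0]],
  [0.9,[0,0,-0.04],[0,0,0]],
  [0.9,[0,0,-0.04],[0,0,0]],
  [0.9,[0,0,-0.04],[0,0,0]],
])

```text
time: 26.08
eef_pos: [0.4664, 0.3214, 0.1545]
tcp_rot: [-0.38, 0.925, -0.0, -0.001]
contact_force: [1.3, 0.9, 0.3]
opening: 0.901
finger_force: 0.0
```

```bash
cat >> h.py <<'E'
def look(guesses,mouth=(.5256,.0912)):
    ims={n:read_camera(n) for n in("top","side")}
    for n in ims: cv2.imwrite(f"pics/{n}_{get_state()['time']:.1f}.png",ims[n][:,:,::-1])
    for g in guesses:
        a=dot(ims["top"],proj("top",[*g,.016])[0],7);b=dot(ims["side"],proj("side",[*g,.016])[0],7)
        A=back("top",a,.016)[:2];B=back("side",b,.016)[:2];r,f=relay(ims,(A+B)/2)
        print(g,"dots",A.round(4),B.round(4),"fit",r[:2].round(4),np.degrees(r[2]).round(),round(f,1))
    return ims
E
python3 -c "
from h import *
st();ims=look([(.613,-.082),(.639,-.2195),(.5445,-.177),(.521,-.086)])
t=ims['top'][:,:,::-1];c=cv2.resize(t[195:275,340:430],None,fx=8,fy=7,interpolation=cv2.INTER_CUBIC)
cv2.imwrite('pics/t4.png',cv2.resize(t[190:310,170:430],None,fx=3,fy=3,interpolation=cv2.INTER_CUBIC))"
```

```text
t 26.08 pos [0.4664 0.3214 0.1545] psi_y 2.351 tz [-0.001 -0.001 -1.   ] q [ 0.424  0.126  1.911  0.     1.106 -1.927] F [1.3 0.9 0.3] T [ 0.   -0.01  0.03] op 0.901 ff 0.0
(0.613, -0.082) dots [ 0.6128 -0.0821] [ 0.6138 -0.0812] fit [ 0.612  -0.0821] 74.0 52.9
(0.639, -0.2195) dots [ 0.6378 -0.22  ] [ 0.6388 -0.2192] fit [ 0.6363 -0.2203] -62.0 52.9
(0.5445, -0.177) dots [ 0.5442 -0.1774] [ 0.5449 -0.1757] fit [ 0.5433 -0.1775] -14.0 56.9
(0.521, -0.086) dots [ 0.5206 -0.0859] [ 0.5215 -0.0851] fit [ 0.52   -0.0862] 138.0 48.9
```

View pics/t4.png

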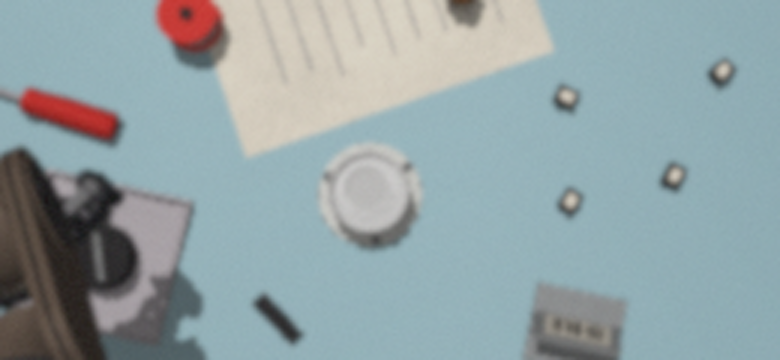

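The cap lies in the tray near crop (107,258), the jar is open at (370,193), and all four relays are where they were. Moving to the nearest relay.

move_arm([
  [0.45,[0,0,0],[0,0,0.125]],
  [0.45,[0,0,0],[0,0,0.125]],
  [0.45,[0,0,0],[0,0,0.125]],
  [0.45,[0,0,0],[0,0,0.125]],
  [0.45,[0,0,0],[0,0,0.125]],
  [0.45,[0,0,0],[0,0,0.125]],
  [0.45,[0,0,0],[0,0,0.125]],
  [0.45,[0,0,0],[0,0,0.125]],
  [0.45,[0,0,0],[0,0,0.125]],
  [0.45,[0,0,0],[0,0,0.125]],
])

```text
time: 27.02
eef_pos: [0.4668, 0.3216, 0.153]
tcp_rot: [0.236, 0.972, -0.0, -0.0]
contact_force: [-0.7, 0.2, 1.1]
opening: 0.451
finger_force: 0.0
```

move_arm([
  [0.45,[0,0,0],[0,0,0.125]],
  [0.45,[0,0,0],[0,0,0.125]],
  [0.45,[-0.0313,-0.0266,0],[0,0,0]],
  [0.45,[-0.0313,-0.0266,0],[0,0,0]],
  [0.45,[-0.0313,-0.0266,0],[0,0,0]],
  [0.45,[-0.0313,-0.0266,0],[0,0,0]],
  [0.45,[-0.0313,-0.0266,0],[0,0,0]],
  [0.45,[-0.0313,-0.0266,0],[0,0,0]],
  [0.45,[-0.0313,-0.0266,0],[0,0,0]],
  [0.45,[-0.0313,-0.0266,0],[0,0,0]],
])

```text
time: 27.85
eef_pos: [0.5148, -0.0053, 0.1533]
tcp_rot: [0.352, 0.936, 0.0, 0.0]
contact_force: [1.5, -0.4, -0.5]
opening: 0.447
finger_force: 0.0
```

move_arm([
  [0.45,[-0.0313,-0.0266,0],[0,0,0]],
  [0.45,[-0.0313,-0.0266,0],[0,0,0]],
  [0.45,[0,0,0.03],[0,0,0]],
  [0.45,[0,0,0.03],[0,0,0]],
  [0.45,[0,0,0.02],[0,0,0]],
  [0.45,[0,0,0.02],[0,0,0]],
  [0.45,[0,0,0],[0,0,0]],
  [0.45,[0,0,0],[0,0,0]],
  [0.45,[0,0,0],[0,0,0]],
  [0.45,[0,0,0],[0,0,0]],
])

```text
time: 28.68
eef_pos: [0.5284, -0.085, 0.0553]
tcp_rot: [0.352, 0.936, 0.0, 0.002]
contact_force: [0.7, 0.4, -0.6]
opening: 0.45
finger_force: 0.0
```

```bash
python3 -c "
from h import *
rel([.5208,-.0858,.008]); im=read_camera('side')[:,:,::-1]
cv2.imwrite('pics/s5.png',cv2.resize(im[200:380,210:430],None,fx=3,fy=3,interpolation=cv2.INTER_CUBIC))"
```

```text
t 28.68 pos [ 0.5284 -0.085   0.0553] psi_y 0.851 tz [ 0.003 -0.001 -1.   ] q [-0.349  0.198  2.039 -0.     0.901 -1.2  ] F [ 0.7  0.4 -0.6] T [-0.03  0.02  0.05] op 0.45 ff 0.0
tool shift [ 0.0053 -0.0056  0.0473]
```

View pics/s5.png

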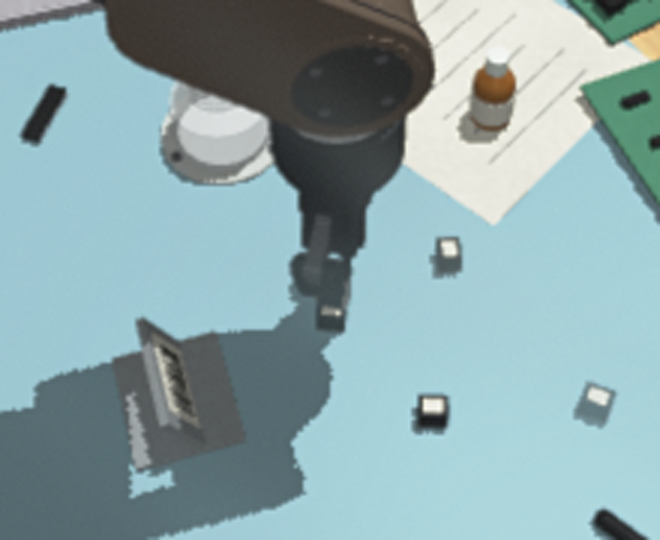

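The gripper hovers about 7 mm from the relay at crop (330,315), so I'll correct for that, descend and grip.

move_arm([
  [0.45,[0.0053,-0.0056,0],[0,0,0.01]],
  [0.45,[0,0,0.015],[0,0,0]],
  [0.45,[0,0,0.015],[0,0,0]],
  [0.45,[0,0,0.01],[0,0,0]],
  [0.45,[0,0,0.007],[0,0,0]],
  [0.45,[0,0,0],[0,0,0]],
  [0,[0,0,0],[0,0,0]],
  [0,[0,0,0],[0,0,0]],
  [0,[0,0,0],[0,0,0]],
  [0,[0,0,0],[0,0,0]],
])

```text
time: 29.57
eef_pos: [0.5201, -0.0856, 0.0074]
tcp_rot: [0.357, 0.934, -0.0, 0.001]
contact_force: [0.1, 0.1, 1.2]
opening: 0.162
finger_force: 40.5
```

move_arm([
  [0,[0,0,0],[0,0,0]],
  [0,[0,0,0],[0,0,0]],
  [0,[0,0,-0.02],[0,0,0]],
  [0,[0,0,-0.03],[0,0,0]],
  [0,[0,0,-0.03],[0,0,0]],
  [0,[0,0,-0.03],[0,0,0]],
  [0,[0,0,-0.015],[0,0,0]],
  [0,[0,0,0],[0,0,0]],
  [0,[0,0,0],[0,0,0]],
  [0,[0,0,0],[0,0,0]],
])

```text
time: 30.4
eef_pos: [0.5181, -0.0849, 0.1297]
tcp_rot: [0.357, 0.934, -0.0, -0.001]
contact_force: [-1.0, -0.1, -0.7]
opening: 0.168
finger_force: 40.3
```

```bash
python3 -c "
from h import *
rel([.5256,.0912,.081])"
```

```text
t 30.4 pos [ 0.5181 -0.0849  0.1297] psi_y 0.841 tz [-0.003  0.001 -1.   ] q [-0.356  0.068  2.025 -0.     1.052 -1.197] F [-1.  -0.1 -0.7] T [ 0.03 -0.05  0.  ] op 0.168 ff 40.3
tool shift [0.1117 0.1363 0.0489]
```

move_arm([
  [0,[0.0223,0.0273,0],[0,0,0]],
  [0,[0.0223,0.0273,0],[0,0,0]],
  [0,[0.0223,0.0273,0],[0,0,0]],
  [0,[0.0223,0.0273,0],[0,0,0]],
  [0,[0.0223,0.0273,0],[0,0,0]],
  [0,[0,0,0.02],[0,0,0]],
  [0,[0,0,0],[0,0,0]],
  [0,[0,0,0],[0,0,0]],
  [0,[0,0,0],[0,0,0]],
  [0,[0,0,0],[0,0,0]],
])

```text
time: 31.23
eef_pos: [0.5274, 0.0898, 0.1115]
tcp_rot: [0.358, 0.934, -0.0, -0.0]
contact_force: [0.4, -0.3, -0.6]
opening: 0.164
finger_force: 40.3
```

```bash
python3 -c "
from h import *
rel([.5256,.0912,.081])"
```

```text
t 31.23 pos [0.5274 0.0898 0.1115] psi_y 0.839 tz [-0. -0. -1.] q [-0.021  0.113  2.014 -0.     1.015 -0.86 ] F [ 0.4 -0.3 -0.6] T [-0.01 -0.03  0.01] op 0.164 ff 40.3
tool shift [ 0.0023 -0.0001  0.0305]
```

move_arm([
  [0,[0.0022,0,0.012],[0,0,0]],
  [0,[0,0,0.012],[0,0,0]],
  [0,[0,0,0.006],[0,0,0]],
  [0,[0,0,0],[0,0,0]],
  [0,[0,0,0],[0,0,0]],
  [0.45,[0,0,0],[0,0,0]],
  [0.45,[0,0,0],[0,0,0]],
  [0.45,[0,0,0],[0,0,0]],
  [0.45,[0,0,-0.025],[0,0,0]],
  [0.45,[0,0,-0.04],[0,0,0]],
])

```text
time: 32.07
eef_pos: [0.522, 0.0922, 0.1427]
tcp_rot: [0.357, 0.934, -0.002, -0.005]
contact_force: [0.7, 0.4, -0.2]
opening: 0.452
finger_force: 0.0
```

```bash
python3 -c "
from h import *
st();ims=look([(.613,-.082),(.639,-.2195),(.5445,-.177)])
im=ims['side'][:,:,::-1]
cv2.imwrite('pics/s6.png',np.vstack([cv2.resize(im[190:370,220:440],None,fx=2.7,fy=2.7,interpolation=cv2.INTER_CUBIC)]))"
```

```text
t 32.07 pos [0.522  0.0922 0.1427] psi_y 0.841 tz [-0.01  0.   -1.  ] q [-0.017  0.066  2.    -0.     1.086 -0.858] F [ 0.7  0.4 -0.2] T [-0.02 -0.03 -0.02] op 0.452 ff 0.0
(0.613, -0.082) dots [ 0.6128 -0.0821] [ 0.6138 -0.0812] fit [ 0.6118 -0.0823] 73.0 53.5
(0.639, -0.2195) dots [ 0.6377 -0.22  ] [ 0.6388 -0.2192] fit [ 0.6364 -0.2205] -63.0 53.1
(0.5445, -0.177) dots [ 0.5441 -0.1774] [ 0.5448 -0.1757] fit [ 0.5436 -0.1775] -16.0 57.3
```

View pics/s6.png

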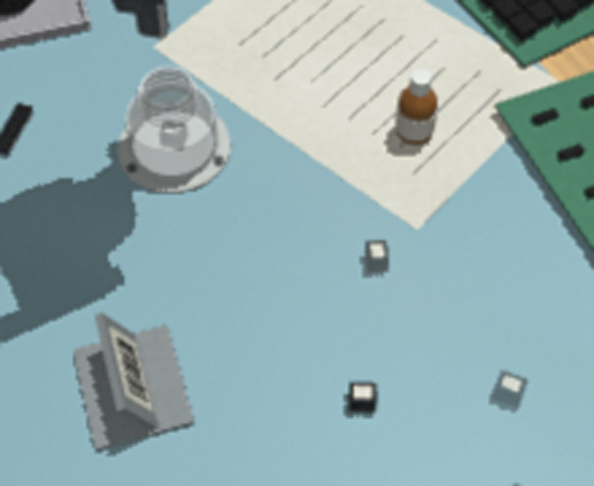

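The relay is visible inside the jar at crop (172,135). The other three haven't moved. Next is the relay at (0.5445, -0.177).

move_arm([
  [0.45,[0,0,0],[0,0,-0.117]],
  [0.45,[0,0,0],[0,0,-0.117]],
  [0.45,[0,0,0],[0,0,-0.117]],
  [0.45,[0,0,0],[0,0,-0.117]],
  [0.45,[-0.0125,-0.0363,0],[0,0,0]],
  [0.45,[-0.0125,-0.0363,0],[0,0,0]],
  [0.45,[-0.0125,-0.0363,0],[0,0,0]],
  [0.45,[-0.0125,-0.0363,0],[0,0,0]],
  [0.45,[-0.0125,-0.0363,0],[0,0,0]],
  [0.45,[-0.0125,-0.0363,0],[0,0,0]],
])

```text
time: 33.0
eef_pos: [0.5418, -0.1395, 0.147]
tcp_rot: [0.13, 0.991, -0.0, 0.001]
contact_force: [-0.2, 0.3, -0.4]
opening: 0.45
finger_force: 0.0
```

move_arm([
  [0.45,[-0.0125,-0.0363,0],[0,0,0]],
  [0.45,[0,0,0.035],[0,0,0]],
  [0.45,[0,0,0.035],[0,0,0]],
  [0.45,[0,0,0.026],[0,0,0]],
  [0.45,[0,0,0],[0,0,0]],
  [0.45,[0,0,0],[0,0,0]],
  [0.45,[0,0,0],[0,0,0]],
  [0.45,[0,0,0],[0,0,0]],
  [0.45,[0,0,0],[0,0,0]],
  [0.45,[0,0,0],[0,0,0]],
])

```text
time: 33.83
eef_pos: [0.5456, -0.1763, 0.0525]
tcp_rot: [0.13, 0.991, -0.001, 0.002]
contact_force: [-0.2, -0.8, 0.1]
opening: 0.446
finger_force: 0.0
```

```bash
python3 -c "
from h import *
rel([.5445,-.1767,.0078]); look([(.5445,-.177)])"
```

```text
t 33.83 pos [ 0.5456 -0.1763  0.0525] psi_y 1.309 tz [ 0.003 -0.002 -1.   ] q [-0.489  0.278  1.946 -0.     0.914 -1.799] F [-0.2 -0.8  0.1] T [ 0.02  0.03 -0.01] op 0.446 ff 0.0
tool shift [ 0.0011 -0.0006  0.0447]
(0.5445, -0.177) dots [ 0.5403 -0.182 ] [ 0.5431 -0.1724] fit [ 0.5431 -0.1884] -12.0 309.7
```

move_arm([
  [0.45,[0.001,-0.0006,0.015],[0,0,0]],
  [0.45,[0,0,0.015],[0,0,0]],
  [0.45,[0,0,0.01],[0,0,0]],
  [0.45,[0,0,0.0045],[0,0,0]],
  [0.45,[0,0,0],[0,0,0]],
  [0,[0,0,0],[0,0,0]],
  [0,[0,0,0],[0,0,0]],
  [0,[0,0,0],[0,0,0]],
  [0,[0,0,0],[0,0,0]],
  [0,[0,0,0],[0,0,0]],
])

```text
time: 34.77
eef_pos: [0.5439, -0.1765, 0.0068]
tcp_rot: [0.131, 0.991, -0.0, 0.001]
contact_force: [0.3, -1.4, 1.5]
opening: 0.18
finger_force: 39.2
```

move_arm([
  [0,[0,0,0],[0,0,0]],
  [0,[0,0,-0.02],[0,0,0]],
  [0,[0,0,-0.03],[0,0,0]],
  [0,[0,0,-0.04],[0,0,0]],
  [0,[0,0,-0.03],[0,0,0]],
  [0,[0,0,0],[0,0,0]],
  [0,[0.0125,0.0363,0],[0,0,0]],
  [0,[0.0125,0.0363,0],[0,0,0]],
  [0,[0.0125,0.0363,0],[0,0,0]],
  [0,[0.0125,0.0363,0],[0,0,0]],
])

```text
time: 35.6
eef_pos: [0.5317, -0.0216, 0.1255]
tcp_rot: [0.131, 0.991, 0.0, -0.0]
contact_force: [-0.1, 1.1, 0.5]
opening: 0.174
finger_force: 39.1
```

move_arm([
  [0,[0.0125,0.0363,0],[0,0,0]],
  [0,[0.0125,0.0363,0],[0,0,0]],
  [0,[0.0125,0.0363,0],[0,0,0]],
  [0,[0,0,0.015],[0,0,0]],
  [0,[0,0,0],[0,0,0]],
  [0,[0,0,0],[0,0,0]],
  [0,[0,0,0],[0,0,0]],
  [0,[0,0,0],[0,0,0]],
  [0,[0,0,0],[0,0,0]],
  [0,[0,0,0],[0,0,0]],
])

```text
time: 36.43
eef_pos: [0.5249, 0.0909, 0.1115]
tcp_rot: [0.131, 0.991, 0.0, 0.0]
contact_force: [-0.8, -0.3, 0.2]
opening: 0.176
finger_force: 39.2
```

```bash
python3 -c "
from h import *
rel([.5256,.0912,.081])
look([(.613,-.082),(.639,-.2195)])"
```

```text
t 36.43 pos [0.5249 0.0909 0.1115] psi_y 1.307 tz [ 0.001 -0.    -1.   ] q [-0.019  0.108  2.02  -0.     1.013 -1.326] F [-0.8 -0.3  0.2] T [-0.01  0.01 -0.05] op 0.176 ff 39.2
tool shift [-0.0006  0.0004  0.0305]
(0.613, -0.082) dots [ 0.6128 -0.0821] [ 0.6137 -0.0812] fit [ 0.6121 -0.0823] 76.0 52.4
(0.639, -0.2195) dots [ 0.6378 -0.2199] [ 0.6388 -0.2192] fit [ 0.6367 -0.2204] -60.0 52.5
```

move_arm([
  [0,[-0.0006,0.0004,0.012],[0,0,0]],
  [0,[0,0,0.012],[0,0,0]],
  [0,[0,0,0.006],[0,0,0]],
  [0,[0,0,0],[0,0,0]],
  [0,[0,0,0],[0,0,0]],
  [0.45,[0,0,0],[0,0,0]],
  [0.45,[0,0,0],[0,0,0]],
  [0.45,[0,0,0],[0,0,0]],
  [0.45,[0,0,-0.025],[0,0,0]],
  [0.45,[0,0,-0.035],[0,0,0]],
])

```text
time: 37.37
eef_pos: [0.5222, 0.0921, 0.1381]
tcp_rot: [0.131, 0.991, -0.0, -0.004]
contact_force: [0.8, -0.1, 1.3]
opening: 0.451
finger_force: 0.0
```

move_arm([
  [0.45,[-0.0259,-0.0289,0],[0,0,0]],
  [0.45,[-0.0259,-0.0289,0],[0,0,0]],
  [0.45,[-0.0259,-0.0289,0],[0,0,0]],
  [0.45,[-0.0259,-0.0289,0],[0,0,0]],
  [0.45,[-0.0259,-0.0289,0],[0,0,0]],
  [0.45,[0,0,0.03],[0,0,0]],
  [0.45,[0,0,0.03],[0,0,0]],
  [0.45,[0,0,0.03],[0,0,0]],
  [0.45,[0,0,0],[0,0,0]],
  [0.45,[0,0,0],[0,0,0]],
])

```text
time: 38.2
eef_pos: [0.6114, -0.0806, 0.0494]
tcp_rot: [0.131, 0.991, 0.0, -0.002]
contact_force: [0.9, -0.5, 0.3]
opening: 0.453
finger_force: 0.0
```

move_arm([
  [0.45,[0,0,0],[0,0,0]],
  [0.45,[0,0,0],[0,0,0]],
  [0.45,[0,0,0],[0,0,0]],
  [0.45,[0,0,0],[0,0,0]],
  [0.45,[0,0,0],[0,0,0]],
  [0.45,[0,0,0],[0,0,0]],
  [0.45,[0,0,0],[0,0,0]],
  [0.45,[0,0,0],[0,0,0]],
  [0.45,[0,0,0],[0,0,0]],
  [0.45,[0,0,0],[0,0,0]],
])

```text
time: 39.03
eef_pos: [0.6127, -0.081, 0.0509]
tcp_rot: [0.131, 0.991, 0.0, -0.0]
contact_force: [0.2, 0.9, 1.2]
opening: 0.451
finger_force: 0.0
```

```bash
python3 -c "
from h import *
rel([.6133,-.0817,.0078]); ims=look([(.639,-.2195)])
im=ims['side'][:,:,::-1];cv2.imwrite('pics/s7.png',cv2.resize(im[190:370,220:440],None,fx=3,fy=3,interpolation=cv2.INTER_CUBIC))"
```

```text
t 39.03 pos [ 0.6127 -0.081   0.0509] psi_y 1.309 tz [-0.  0. -1.] q [-0.295  0.367  1.833 -0.     0.942 -1.604] F [0.2 0.9 1.2] T [-0.03  0.01 -0.  ] op 0.451 ff 0.0
tool shift [-0.0007 -0.0006  0.0431]
(0.639, -0.2195) dots [ 0.6377 -0.22  ] [ 0.6388 -0.2192] fit [ 0.6364 -0.2203] -59.0 79.8
```

View pics/s7.png

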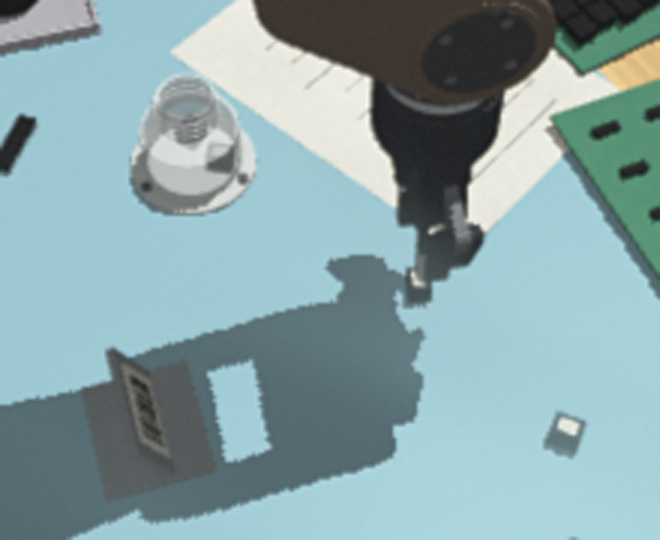

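A relay shows in the jar near crop (217,155), nothing lies loose where the second one was, and the gripper is above the next relay at (418,285).

move_arm([
  [0.45,[-0.0007,-0.0006,0.015],[0,0,0]],
  [0.45,[0,0,0.015],[0,0,0]],
  [0.45,[0,0,0.01],[0,0,0]],
  [0.45,[0,0,0.003],[0,0,0]],
  [0.45,[0,0,0],[0,0,0]],
  [0,[0,0,0],[0,0,0]],
  [0,[0,0,0],[0,0,0]],
  [0,[0,0,0],[0,0,0]],
  [0,[0,0,0],[0,0,0]],
  [0,[0,0,0],[0,0,0]],
])

```text
time: 39.97
eef_pos: [0.614, -0.0819, 0.0089]
tcp_rot: [0.13, 0.991, -0.0, 0.001]
contact_force: [-0.3, -0.4, 2.4]
opening: 0.205
finger_force: 39.2
```

move_arm([
  [0,[0,0,0],[0,0,0]],
  [0,[0,0,-0.02],[0,0,0]],
  [0,[0,0,-0.03],[0,0,0]],
  [0,[0,0,-0.04],[0,0,0]],
  [0,[0,0,-0.03],[0,0,0]],
  [0,[0,0,0],[0,0,0]],
  [0,[0.0259,0.0289,0],[0,0,0]],
  [0,[0.0259,0.0289,0],[0,0,0]],
  [0,[0.0259,0.0289,0],[0,0,0]],
  [0,[0.0259,0.0289,0],[0,0,0]],
])

```text
time: 40.8
eef_pos: [0.5418, 0.0578, 0.1274]
tcp_rot: [0.131, 0.991, 0.0, -0.0]
contact_force: [0.6, 0.8, 0.2]
opening: 0.206
finger_force: 39.2
```

move_arm([
  [0,[0.0259,0.0289,0],[0,0,0]],
  [0,[0,0,0.015],[0,0,0]],
  [0,[0,0,0],[0,0,0]],
  [0,[0,0,0],[0,0,0]],
  [0,[0,0,0],[0,0,0]],
  [0,[0,0,0],[0,0,0]],
  [0,[0,0,0],[0,0,0]],
  [0,[0,0,0],[0,0,0]],
  [0,[0,0,0],[0,0,0]],
  [0,[0,0,0],[0,0,0]],
])

```text
time: 41.63
eef_pos: [0.5259, 0.091, 0.1132]
tcp_rot: [0.131, 0.991, -0.0, 0.0]
contact_force: [-0.1, 0.4, 0.1]
opening: 0.205
finger_force: 39.2
```

```bash
python3 -c "
from h import *
rel([.5256,.0912,.081])
look([(.639,-.2195)])"
```

```text
t 41.63 pos [0.5259 0.091  0.1132] psi_y 1.308 tz [ 0. -0. -1.] q [-0.019  0.108  2.016 -0.     1.017 -1.327] F [-0.1  0.4  0.1] T [-0.04  0.02  0.04] op 0.205 ff 39.2
tool shift [0.0004 0.0001 0.0322]
(0.639, -0.2195) dots [ 0.6378 -0.22  ] [ 0.6388 -0.2192] fit [ 0.6366 -0.2205] -61.0 53.6
```

move_arm([
  [0,[0.0004,0,0.013],[0,0,0]],
  [0,[0,0,0.013],[0,0,0]],
  [0,[0,0,0.006],[0,0,0]],
  [0,[0,0,0],[0,0,0]],
  [0,[0,0,0],[0,0,0]],
  [0.45,[0,0,0],[0,0,0]],
  [0.45,[0,0,0],[0,0,0]],
  [0.45,[0,0,0],[0,0,0]],
  [0.45,[0,0,-0.025],[0,0,0]],
  [0.45,[0,0,-0.035],[0,0,0]],
])

```text
time: 42.57
eef_pos: [0.5224, 0.0914, 0.1382]
tcp_rot: [0.131, 0.991, -0.0, -0.004]
contact_force: [0.6, -0.5, 0.7]
opening: 0.449
finger_force: 0.0
```

move_arm([
  [0.45,[0,0,0],[0,0,0.125]],
  [0.45,[0,0,0],[0,0,0.125]],
  [0.45,[0,0,0],[0,0,0.125]],
  [0.45,[0,0,0],[0,0,0.125]],
  [0.45,[0,0,0],[0,0,0.125]],
  [0.45,[0,0,0],[0,0,0.125]],
  [0.45,[-0.0359,-0.0077,0],[0,0,0]],
  [0.45,[-0.0359,-0.0077,0],[0,0,0]],
  [0.45,[-0.0359,-0.0077,0],[0,0,0]],
  [0.45,[-0.0359,-0.0077,0],[0,0,0]],
])

```text
time: 43.4
eef_pos: [0.576, -0.0479, 0.1417]
tcp_rot: [0.484, 0.875, 0.0, 0.001]
contact_force: [0.4, 0.5, 0.1]
opening: 0.453
finger_force: 0.0
```

move_arm([
  [0.45,[-0.0359,-0.0077,0],[0,0,0]],
  [0.45,[-0.0359,-0.0077,0],[0,0,0]],
  [0.45,[-0.0359,-0.0077,0],[0,0,0]],
  [0.45,[-0.0359,-0.0077,0],[0,0,0]],
  [0.45,[-0.0359,-0.0077,0],[0,0,0]],
  [0.45,[0,0,0.03],[0,0,0]],
  [0.45,[0,0,0.03],[0,0,0]],
  [0.45,[0,0,0.03],[0,0,0]],
  [0.45,[0,0,0],[0,0,0]],
  [0.45,[0,0,0],[0,0,0]],
])

```text
time: 44.23
eef_pos: [0.6364, -0.2185, 0.0491]
tcp_rot: [0.485, 0.875, -0.0, -0.002]
contact_force: [0.1, -1.3, 0.8]
opening: 0.447
finger_force: 0.0
```

move_arm([
  [0.45,[0,0,0],[0,0,0]],
  [0.45,[0,0,0],[0,0,0]],
  [0.45,[0,0,0],[0,0,0]],
  [0.45,[0,0,0],[0,0,0]],
  [0.45,[0,0,0],[0,0,0]],
  [0.45,[0,0,0],[0,0,0]],
  [0.45,[0,0,0],[0,0,0]],
  [0.45,[0,0,0],[0,0,0]],
  [0.45,[0,0,0],[0,0,0]],
  [0.45,[0,0,0],[0,0,0]],
])

```text
time: 45.07
eef_pos: [0.6378, -0.2192, 0.0509]
tcp_rot: [0.485, 0.875, -0.0, -0.0]
contact_force: [-0.3, 0.9, -0.2]
opening: 0.451
finger_force: 0.0
```

```bash
python3 -c "
from h import *
rel([.6384,-.2196,.0078]); ims=look([])
im=ims['side'][:,:,::-1];cv2.imwrite('pics/s8.png',cv2.resize(im[190:390,220:460],None,fx=3,fy=3,interpolation=cv2.INTER_CUBIC))"
```

```text
t 45.07 pos [ 0.6378 -0.2192  0.0509] psi_y 0.559 tz [-0.  0. -1.] q [-0.481  0.473  1.685  0.     0.983 -1.04 ] F [-0.3  0.9 -0.2] T [0.08 0.02 0.03] op 0.451 ff 0.0
tool shift [-0.0007  0.0003  0.0431]
```

View pics/s8.png

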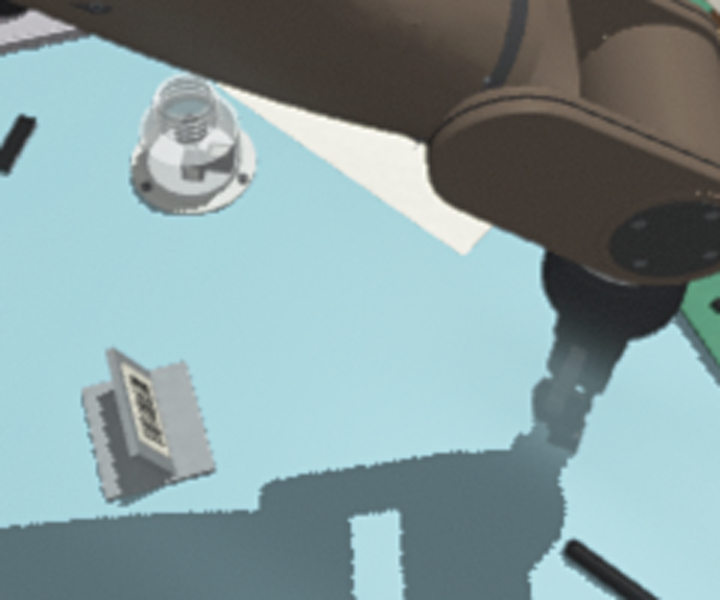

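The jar holds dark blocks near crop (195,170), and the gripper hides the fourth relay's spot at (567,430). I'll grip and check the opening.

move_arm([
  [0.45,[-0.0007,0.0003,0.015],[0,0,0]],
  [0.45,[0,0,0.015],[0,0,0]],
  [0.45,[0,0,0.01],[0,0,0]],
  [0.45,[0,0,0.003],[0,0,0]],
  [0.45,[0,0,0],[0,0,0]],
  [0,[0,0,0],[0,0,0]],
  [0,[0,0,0],[0,0,0]],
  [0,[0,0,0],[0,0,0]],
  [0,[0,0,0],[0,0,0]],
  [0,[0,0,0],[0,0,0]],
])

```text
time: 46.0
eef_pos: [0.6389, -0.2198, 0.0086]
tcp_rot: [0.485, 0.875, 0.0, 0.001]
contact_force: [0.1, -0.2, -0.3]
opening: 0.163
finger_force: 40.5
```

```bash
python3 -c "
from h import *
st()"
```

```text
t 46.0 pos [ 0.6389 -0.2198  0.0086] psi_y 0.559 tz [ 0.001 -0.001 -1.   ] q [-0.481  0.533  1.69  -0.     0.918 -1.04 ] F [ 0.1 -0.2 -0.3] T [-0.02 -0.01  0.02] op 0.163 ff 40.5
```

Gripped, with the opening matching 15.5 mm. Carrying it to the jar.

move_arm([
  [0,[0,0,0],[0,0,0]],
  [0,[0,0,-0.02],[0,0,0]],
  [0,[0,0,-0.03],[0,0,0]],
  [0,[0,0,-0.04],[0,0,0]],
  [0,[0,0,-0.03],[0,0,0]],
  [0,[0,0,0],[0,0,0]],
  [0,[0.0359,0.0077,0],[0,0,0]],
  [0,[0.0359,0.0077,0],[0,0,0]],
  [0,[0.0359,0.0077,0],[0,0,0]],
  [0,[0.0359,0.0077,0],[0,0,0]],
])

```text
time: 46.83
eef_pos: [0.5874, -0.0804, 0.1276]
tcp_rot: [0.485, 0.875, 0.0, -0.0]
contact_force: [0.8, 0.2, -1.2]
opening: 0.164
finger_force: 40.5
```

move_arm([
  [0,[0.0359,0.0077,0],[0,0,0]],
  [0,[0.0359,0.0077,0],[0,0,0]],
  [0,[0.0359,0.0077,0],[0,0,0]],
  [0,[0.0359,0.0077,0],[0,0,0]],
  [0,[0.0359,0.0077,0],[0,0,0]],
  [0,[0,0,0.015],[0,0,0]],
  [0,[0,0,0],[0,0,0]],
  [0,[0,0,0],[0,0,0]],
  [0,[0,0,0],[0,0,0]],
  [0,[0,0,0],[0,0,0]],
])

```text
time: 47.67
eef_pos: [0.5267, 0.09, 0.1136]
tcp_rot: [0.485, 0.874, 0.0, 0.001]
contact_force: [0.4, -0.1, -0.1]
opening: 0.166
finger_force: 40.5
```

move_arm([
  [0,[0,0,0],[0,0,0]],
  [0,[0,0,0],[0,0,0]],
  [0,[0,0,0],[0,0,0]],
  [0,[0,0,0],[0,0,0]],
  [0,[0,0,0],[0,0,0]],
  [0,[0,0,0],[0,0,0]],
  [0,[0,0,0],[0,0,0]],
  [0,[0,0,0],[0,0,0]],
  [0,[0,0,0],[0,0,0]],
  [0,[0,0,0],[0,0,0]],
])

```text
time: 48.5
eef_pos: [0.5259, 0.0911, 0.113]
tcp_rot: [0.485, 0.875, 0.0, 0.0]
contact_force: [1.0, -0.1, 0.1]
opening: 0.162
finger_force: 40.5
```

```bash
python3 -c "
from h import *
rel([.5256,.0912,.081])"
```

```text
t 48.5 pos [0.5259 0.0911 0.113 ] psi_y 0.559 tz [ 0.  0. -1.] q [-0.019  0.108  2.016  0.     1.017 -0.578] F [ 1.  -0.1  0.1] T [0.01 0.   0.02] op 0.162 ff 40.5
tool shift [ 0.0003 -0.0002  0.032 ]
```

move_arm([
  [0,[0.0003,-0.0002,0.013],[0,0,0]],
  [0,[0,0,0.013],[0,0,0]],
  [0,[0,0,0.006],[0,0,0]],
  [0,[0,0,0],[0,0,0]],
  [0,[0,0,0],[0,0,0]],
  [0.45,[0,0,0],[0,0,0]],
  [0.45,[0,0,0],[0,0,0]],
  [0.45,[0,0,0],[0,0,0]],
  [0.45,[0,0,-0.025],[0,0,0]],
  [0.45,[0,0,-0.035],[0,0,0]],
])

```text
time: 49.33
eef_pos: [0.5227, 0.0911, 0.1382]
tcp_rot: [0.485, 0.875, -0.002, -0.004]
contact_force: [0.5, -0.4, 0.8]
opening: 0.456
finger_force: 0.0
```

move_arm([
  [0.6,[0,0,-0.02],[0,0,0.125]],
  [0.6,[0,0,0],[0,0,0.125]],
  [0.6,[0,0,0],[0,0,0.125]],
  [0.6,[0,0,0],[0,0,0.125]],
  [0.6,[0,0,0],[0,0,0.125]],
  [0.6,[0,0,0],[0,0,0.125]],
  [0.6,[0,0,0],[0,0,0.125]],
  [0.6,[0,0,0],[0,0,0.125]],
  [0.6,[0,0,0],[0,0,0.125]],
  [0.6,[0,0,0],[0,0,0.125]],
])

```text
time: 50.17
eef_pos: [0.5258, 0.0912, 0.1615]
tcp_rot: [0.906, 0.423, 0.0, 0.0]
contact_force: [0.1, 0.6, 1.1]
opening: 0.6
finger_force: 0.0
```

```bash
python3 -c "
from h import *
st(); ims=look([]); im=ims['side'][:,:,::-1]
def up(c,k):return cv2.resize(c,None,fx=k,fy=k,interpolation=cv2.INTER_CUBIC)
a=up(im[400:480,300:400],5)  # scanner 500x400
b=up(im[200:270,255:315],5)
c=up(ims['top'][250:315,430:475,::-1],6)
cv=np.zeros((600,800,3),np.uint8);cv[:400,:500]=a;cv[:390,520:790]=c;cv[400:600,:300]=b[50:250]
cv2.imwrite('pics/m9.png',cv)"
```

```text
t 50.17 pos [0.5258 0.0912 0.1615] psi_y -0.697 tz [ 0.001 -0.    -1.   ] q [-0.019  0.044  1.985  0.     1.111  0.679] F [0.1 0.6 1.1] T [-0.01 -0.02 -0.  ] op 0.6 ff 0.0
```

View pics/m9.png

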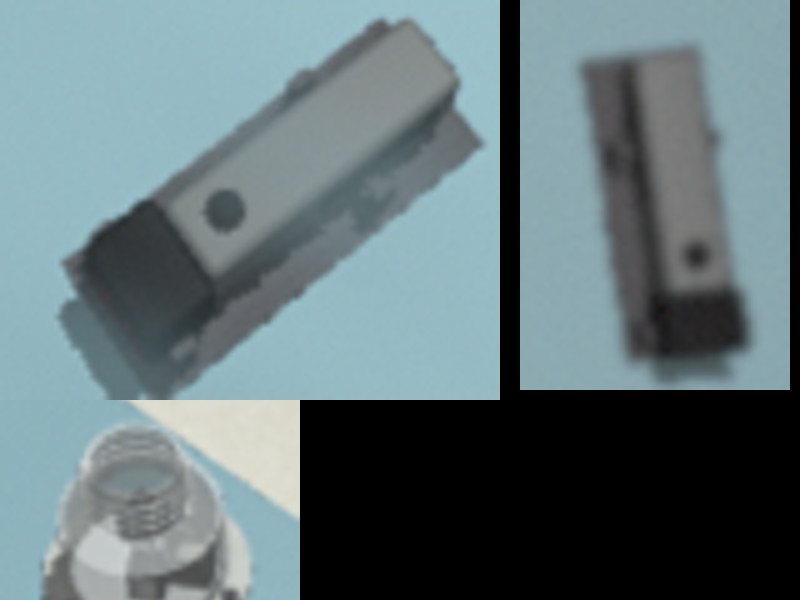

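The composite shows the scanner from both sides, with its bar top-face corners in the side crop at (412,20), (458,84), (215,278) and (160,200). The jar at lower left has relays inside. Fitting the scanner pose jointly.

```bash
python3 - <<'E'
from h import *
S=np.array([(412,20),(458,84),(215,278),(160,200)])/5+[299.6,399.6]
Ps=[[-.065,-.014,.042],[-.065,.014,.042],[.038,.014,.042],[.038,-.014,.042]]
T=np.array([(634,57),(697,48),(733,291),(656,358),(750,346)],float);T=(T-[520,0])/6+[429.6,249.6]
Pt=[[-.065,-.014,.042],[-.065,.014,.042],[.038,.014,.042],[.065,-.018,.044],[.065,.018,.044]]
for nm,f in(("side",lambda p:(proj("side",place(Ps,*p))-S).ravel()),("top",lambda p:(proj("top",place(Pt,*p))-T).ravel()),("both",lambda p:np.r_[1.3*(proj("side",place(Ps,*p))-S).ravel(),(proj("top",place(Pt,*p))-T).ravel()])):
    r=least_squares(f,[.453,-.333,3.23],loss="soft_l1");print(nm,r.x.round(4),np.degrees(r.x[2]).round(1),r.fun.round(1))
E
```

```text
side [ 0.4541 -0.3344  3.2618] 186.9 [ 0.3 -1.7  2.3 -0.1 -0.9  0.6 -0.6  0.3]
top [ 0.4527 -0.3338  3.2575] 186.6 [-0.1 -0.4  0.1  0.  -0.7 -0.5  1.4  0.2 -0.3  0.7]
both [ 0.4536 -0.3341  3.259 ] 186.7 [ 0.1 -2.1  2.6 -0.  -1.6  0.7 -1.2  0.3  0.  -0.7  0.2 -0.3 -0.5 -0.9
  1.6 -0.1 -0.2  0.4]
```

move_arm([
  [0.6,[0,0,0],[0,0,0.125]],
  [0.6,[0,0,0],[0,0,0.125]],
  [0.6,[0,0,0],[0,0,0.125]],
  [0.6,[0,0,0],[0,0,0.125]],
  [0.6,[0,0,0],[0,0,0.125]],
  [0.6,[0,0,0],[0,0,0.125]],
  [0.6,[0,0,0],[0,0,0.014]],
  [0.6,[-0.0102,0.0377,0],[0,0,0]],
  [0.6,[-0.0102,0.0377,0],[0,0,0]],
  [0.6,[-0.0102,0.0377,0],[0,0,0]],
])

```text
time: 51.1
eef_pos: [0.5081, -0.0254, 0.1614]
tcp_rot: [0.998, 0.062, 0.0, 0.0]
contact_force: [1.1, -0.7, 0.3]
opening: 0.603
finger_force: 0.0
```

move_arm([
  [0.6,[-0.0102,0.0377,0],[0,0,0]],
  [0.6,[-0.0102,0.0377,0],[0,0,0]],
  [0.6,[-0.0102,0.0377,0],[0,0,0]],
  [0.6,[-0.0102,0.0377,0],[0,0,0]],
  [0.6,[-0.0102,0.0377,0],[0,0,0]],
  [0.6,[-0.0102,0.0377,0],[0,0,0]],
  [0.6,[-0.0102,0.0377,0],[0,0,0]],
  [0.6,[-0.0102,0.0377,0],[0,0,0]],
  [0.6,[0,0,0.03],[0,0,0]],
  [0.6,[0,0,0.03],[0,0,0]],
])

```text
time: 51.93
eef_pos: [0.4631, -0.3381, 0.1033]
tcp_rot: [0.998, 0.059, 0.002, 0.003]
contact_force: [1.1, 0.6, -0.9]
opening: 0.605
finger_force: 0.0
```

move_arm([
  [0.6,[0,0,0.03],[0,0,0]],
  [0.6,[0,0,0],[0,0,0]],
  [0.6,[0,0,0],[0,0,0]],
  [0.6,[0,0,0],[0,0,0]],
  [0.6,[0,0,0],[0,0,0]],
  [0.6,[0,0,0],[0,0,0]],
  [0.6,[0,0,0],[0,0,0]],
  [0.6,[0,0,0],[0,0,0]],
  [0.6,[0,0,0],[0,0,0]],
  [0.6,[0,0,0],[0,0,0]],
])

```text
time: 52.77
eef_pos: [0.4622, -0.3338, 0.0714]
tcp_rot: [0.998, 0.058, 0.0, 0.0]
contact_force: [-0.0, 0.4, 0.3]
opening: 0.599
finger_force: 0.0
```

```bash
python3 -c "
from h import *
rel([.4595,-.3333,.012])
look([])"
```

```text
t 52.77 pos [ 0.4622 -0.3338  0.0714] psi_y -1.455 tz [ 0. -0. -1.] q [-0.803  0.244  1.947  0.     0.95   0.651] F [-0.   0.4  0.3] T [0.05 0.04 0.04] op 0.599 ff 0.0
tool shift [-0.0026 -0.0008  0.0594]
```

move_arm([
  [0.6,[-0.0026,-0.0008,0.015],[0,0,0.006]],
  [0.6,[0,0,0.015],[0,0,0]],
  [0.6,[0,0,0.015],[0,0,0]],
  [0.6,[0,0,0.01],[0,0,0]],
  [0.6,[0,0,0.0045],[0,0,0]],
  [0.6,[0,0,0],[0,0,0]],
  [0.6,[0,0,0],[0,0,0]],
  [0.6,[0,0,0],[0,0,0]],
  [0.4,[0,0,0],[0,0,0]],
  [0.4,[0,0,0],[0,0,0]],
], grip_force=60)

```text
time: 53.7
eef_pos: [0.4598, -0.3337, 0.0124]
tcp_rot: [0.998, 0.055, 0.001, 0.001]
contact_force: [-0.4, -0.4, 0.1]
opening: 0.4
finger_force: 0.0
```

move_arm([
  [0,[0,0,0],[0,0,0]],
  [0,[0,0,0],[0,0,0]],
  [0,[0,0,0],[0,0,0]],
  [0,[0,0,0],[0,0,0]],
  [0,[0,0,0],[0,0,0]],
  [0,[0,0,0],[0,0,0]],
  [0,[0,0,0],[0,0,0]],
  [0,[0,0,0],[0,0,0]],
  [0,[0,0,0],[0,0,0]],
  [0,[0,0,0],[0,0,0]],
])

```text
time: 54.53
eef_pos: [0.46, -0.3339, 0.0124]
tcp_rot: [0.998, 0.055, 0.001, 0.001]
contact_force: [-0.9, -0.5, 5.1]
opening: 0.318
finger_force: 59.8
```

```bash
python3 -c "
from h import *
rel([.4595,-.3333,.012])"
```

```text
t 54.53 pos [ 0.46   -0.3339  0.0124] psi_y -1.461 tz [ 0.001 -0.001 -1.   ] q [-0.806  0.335  1.965 -0.     0.84   0.655] F [-0.9 -0.5  5.1] T [0.   0.05 0.05] op 0.318 ff 59.8
tool shift [-0.0004 -0.0006  0.0004]
```

move_arm([
  [0,[0,0,-0.006],[0,0,0]],
  [0,[0,0,-0.01],[0,0,0]],
  [0,[0,0,-0.02],[0,0,0]],
  [0,[0,0,-0.03],[0,0,0]],
  [0,[0,0,-0.03],[0,0,0]],
  [0,[0,0,-0.03],[0,0,0]],
  [0,[0,0,0],[0,0,0]],
  [0,[0,0,0],[0,0,0]],
  [0,[0,0,0],[0,0,0]],
  [0,[0,0,0],[0,0,0]],
])

```text
time: 55.37
eef_pos: [0.4582, -0.332, 0.1353]
tcp_rot: [0.998, 0.055, -0.001, -0.002]
contact_force: [0.1, -0.6, -2.6]
opening: 0.318
finger_force: 59.2
```

```bash
cat >> h.py <<'E'
def scan(dist=.08,L=(.4085,-.0903,.028),yaw=np.radians(-9.5)):
    n=np.array([np.cos(yaw)*np.cos(.4363),np.sin(yaw)*np.cos(.4363),np.sin(.4363)])
    zs=np.array([-np.sin(.4363)*np.cos(yaw),-np.sin(.4363)*np.sin(yaw),np.cos(.4363)])
    p=np.array(L)+(dist+.0715)*n-.0166*zs
    Rt=np.column_stack([n,np.cross(-zs,n),-zs])
    s,R=st();print("target",p.round(4),"shift",(R.T@(p-s["eef_pos"])).round(4),"rotvec",Ro.from_matrix(R.T@Rt).as_rotvec().round(4),"tool y",Rt[:,1].round(3))
    return p,Rt
E
python3 -c "
from h import *
scan()
look([])"
```

```text
t 55.37 pos [ 0.4582 -0.332   0.1353] psi_y -1.461 tz [-0.003  0.003 -1.   ] q [-0.806  0.15   1.924  0.     1.073  0.655] F [ 0.1 -0.6 -2.6] T [ 0.05 -0.01  0.03] op 0.318 ff 59.2
target [ 0.5508 -0.1141  0.077 ] shift [ 0.1161 -0.2062  0.0588] rotvec [-0.0633  0.4367  0.2703] tool y [-0.165 -0.986 -0.   ]
```

move_arm([
  [0,[0.0166,-0.0295,0],[0,0,0]],
  [0,[0.0166,-0.0295,0],[0,0,0]],
  [0,[0.0166,-0.0295,0],[0,0,0]],
  [0,[0.0166,-0.0295,0],[0,0,0]],
  [0,[0.0166,-0.0295,0],[0,0,0]],
  [0,[0.0166,-0.0295,0],[0,0,0]],
  [0,[0.0166,-0.0295,0],[0,0,0]],
  [0,[0,0,0],[0,0,0.0917]],
  [0,[0,0,0],[0,0,0.0917]],
  [0,[0,0,0],[0,0,0.0917]],
])

```text
time: 56.3
eef_pos: [0.5517, -0.1139, 0.1359]
tcp_rot: [0.996, -0.084, -0.001, -0.0]
contact_force: [0.1, 0.9, -2.1]
opening: 0.317
finger_force: 59.5
```

move_arm([
  [0,[0,0,0],[0,0.0545,0]],
  [0,[0,0,0],[0,0.0545,0]],
  [0,[0,0,0],[0,0.0545,0]],
  [0,[0,0,0],[0,0.0545,0]],
  [0,[0,0,0],[0,0.0545,0]],
  [0,[0,0,0],[0,0.0545,0]],
  [0,[0,0,0],[0,0.0545,0]],
  [0,[0,0,0],[0,0.0545,0]],
  [0,[0,0,0],[0,0,0]],
  [0,[0,0,0],[0,0,0]],
])

```text
time: 57.13
eef_pos: [0.551, -0.1148, 0.136]
tcp_rot: [0.973, -0.081, 0.214, 0.017]
contact_force: [0.9, -0.1, -1.2]
opening: 0.32
finger_force: 59.4
```

move_arm([
  [0,[0,0,0],[0,0,0]],
  [0,[0,0,0],[0,0,0]],
  [0,[0,0,0],[0,0,0]],
  [0,[0,0,0],[0,0,0]],
  [0,[0,0,0],[0,0,0]],
  [0,[0,0,0],[0,0,0]],
  [0,[0,0,0],[0,0,0]],
  [0,[0,0,0],[0,0,0]],
  [0,[0,0,0],[0,0,0]],
  [0,[0,0,0],[0,0,0]],
])

```text
time: 57.97
eef_pos: [0.5522, -0.1152, 0.1375]
tcp_rot: [0.973, -0.081, 0.216, 0.018]
contact_force: [0.3, -0.2, -1.5]
opening: 0.319
finger_force: 59.4
```

```bash
python3 -c "
from h import *
scan()"
```

```text
t 57.97 pos [ 0.5522 -0.1152  0.1375] psi_y -1.736 tz [ 0.417 -0.07  -0.906] q [-0.437 -0.064  2.189  0.201  0.604  1.158] F [ 0.3 -0.2 -1.5] T [0.04 0.24 0.03] op 0.319 ff 59.4
target [ 0.5508 -0.1141  0.077 ] shift [-0.027  -0.0009  0.0542] rotvec [-0.0002  0.0002  0.0005] tool y [-0.165 -0.986 -0.   ]
```

move_arm([
  [0,[-0.0068,-0.0003,0.0136],[0,0,0]],
  [0,[-0.0068,-0.0002,0.0136],[0,0,0]],
  [0,[-0.0067,-0.0002,0.0135],[0,0,0]],
  [0,[-0.0067,-0.0002,0.0135],[0,0,0]],
  [0,[0,0,0],[0,0,0]],
  [0,[0,0,0],[0,0,0]],
  [0,[0,0,0],[0,0,0]],
  [0,[0,0,0],[0,0,0]],
  [0,[0,0,0],[0,0,0]],
  [0,[0,0,0],[0,0,0]],
])

```text
time: 58.8
eef_pos: [0.5515, -0.1144, 0.0781]
tcp_rot: [0.973, -0.081, 0.216, 0.018]
contact_force: [0.7, 0.1, -1.3]
opening: 0.317
finger_force: 59.4
```

```bash
python3 -c "
from h import *
p,Rt=scan(); im=read_camera('side')
c=im[230:410,200:440,::-1].copy();c=cv2.resize(c,None,fx=3,fy=3,interpolation=cv2.INTER_CUBIC)
s,R=st();w=s['eef_pos']-.0715*R[:,0]-.0166*R[:,2]
for X,col in((w,(0,0,255)),((.4085,-.0903,.028),(0,255,0)),(w-.08*R[:,0],(255,0,255))):
    u=(proj('side',X)[0]-[200,230]+.5)*3;cv2.circle(c,tuple(int(v) for v in u),3,col,1);print(u.round())
cv2.imwrite('pics/s10.png',c)"
```

```text
t 58.8 pos [ 0.5515 -0.1144  0.0781] psi_y -1.736 tz [ 0.418 -0.07  -0.906] q [-0.436  0.038  2.22   0.251  0.472  1.101] F [ 0.7  0.1 -1.3] T [ 0.04  0.25 -0.  ] op 0.317 ff 59.4
target [ 0.5508 -0.1141  0.077 ] shift [-0.0011 -0.0001  0.0007] rotvec [ 0.0002 -0.0016  0.0007] tool y [-0.165 -0.986 -0.   ]
t 58.85 pos [ 0.5513 -0.1143  0.0778] psi_y -1.736 tz [ 0.418 -0.07  -0.906] q [-0.436  0.038  2.22   0.251  0.472  1.101] F [ 1.5  0.6 -0.6] T [0.06 0.3  0.03] op 0.319 ff 59.4
[314. 229.]
[204. 291.]
[205. 290.]
```

View pics/s10.png

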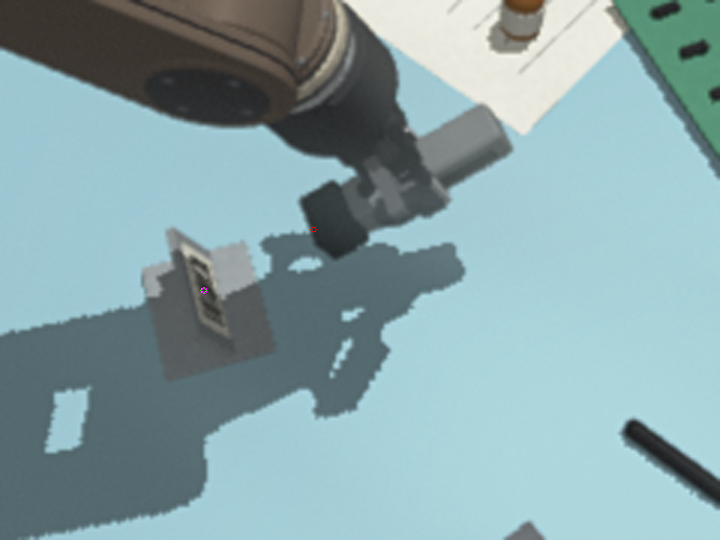

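The red mark sits on the window face at (314,229), and the aim point falls on the middle of the label at (205,290). Holding still for 2.5 s.

move_arm([
  [0,[0,0,0],[0,0,0]],
  [0,[0,0,0],[0,0,0]],
  [0,[0,0,0],[0,0,0]],
  [0,[0,0,0],[0,0,0]],
  [0,[0,0,0],[0,0,0]],
  [0,[0,0,0],[0,0,0]],
  [0,[0,0,0],[0,0,0]],
  [0,[0,0,0],[0,0,0]],
  [0,[0,0,0],[0,0,0]],
  [0,[0,0,0],[0,0,0]],
])

```text
time: 59.68
eef_pos: [0.5508, -0.1141, 0.077]
tcp_rot: [0.973, -0.081, 0.216, 0.018]
contact_force: [0.6, -0.1, -1.6]
opening: 0.321
finger_force: 59.4
```

move_arm([
  [0,[0,0,0],[0,0,0]],
  [0,[0,0,0],[0,0,0]],
  [0,[0,0,0],[0,0,0]],
  [0,[0,0,0],[0,0,0]],
  [0,[0,0,0],[0,0,0]],
  [0,[0,0,0],[0,0,0]],
  [0,[0,0,0],[0,0,0]],
  [0,[0,0,0],[0,0,0]],
  [0,[0,0,0],[0,0,0]],
  [0,[0,0,0],[0,0,0]],
])

```text
time: 60.52
eef_pos: [0.5508, -0.1141, 0.077]
tcp_rot: [0.973, -0.081, 0.216, 0.018]
contact_force: [-0.4, -0.7, -0.4]
opening: 0.319
finger_force: 59.4
```

move_arm([
  [0,[0,0,0],[0,0,0]],
  [0,[0,0,0],[0,0,0]],
  [0,[0,0,0],[0,0,0]],
  [0,[0,0,0],[0,0,0]],
  [0,[0,0,0],[0,0,0]],
  [0,[0,0,0],[0,0,0]],
  [0,[0,0,0],[0,0,0]],
  [0,[0,0,0],[0,0,0]],
  [0,[0,0,0],[0,0,0]],
  [0,[0,0,0],[0,0,0]],
])

```text
time: 61.35
eef_pos: [0.5508, -0.1141, 0.077]
tcp_rot: [0.973, -0.081, 0.216, 0.018]
contact_force: [0.2, 0.5, -1.2]
opening: 0.318
finger_force: 59.4
```

```bash
python3 -c "
from h import *
scan()"
```

```text
t 61.35 pos [ 0.5508 -0.1141  0.077 ] psi_y -1.736 tz [ 0.417 -0.069 -0.906] q [-0.436  0.039  2.221  0.251  0.472  1.101] F [ 0.2  0.5 -1.2] T [ 0.05  0.26 -0.01] op 0.318 ff 59.4
target [ 0.5508 -0.1141  0.077 ] shift [0. 0. 0.] rotvec [-0.0002  0.0003  0.0005] tool y [-0.165 -0.986 -0.   ]
```

move_arm([
  [0,[0.0068,0.0003,-0.0136],[0,0,0]],
  [0,[0.0068,0.0002,-0.0136],[0,0,0]],
  [0,[0.0067,0.0002,-0.0135],[0,0,0]],
  [0,[0.0067,0.0002,-0.0135],[0,0,0]],
  [0,[0,0,0],[0,-0.0545,0]],
  [0,[0,0,0],[0,-0.0545,0]],
  [0,[0,0,0],[0,-0.0545,0]],
  [0,[0,0,0],[0,-0.0545,0]],
  [0,[0,0,0],[0,-0.0545,0]],
  [0,[0,0,0],[0,-0.0545,0]],
])

```text
time: 62.18
eef_pos: [0.5524, -0.1153, 0.1377]
tcp_rot: [0.995, -0.083, 0.053, 0.005]
contact_force: [0.2, -0.6, -2.0]
opening: 0.317
finger_force: 59.4
```

move_arm([
  [0,[0,0,0],[0,-0.0545,0]],
  [0,[0,0,0],[0,-0.0545,0]],
  [0,[0,0,0],[0,0,-0.0917]],
  [0,[0,0,0],[0,0,-0.0917]],
  [0,[0,0,0],[0,0,-0.0917]],
  [0,[-0.0166,0.0295,0],[0,0,0]],
  [0,[-0.0166,0.0295,0],[0,0,0]],
  [0,[-0.0166,0.0295,0],[0,0,0]],
  [0,[-0.0166,0.0295,0],[0,0,0]],
  [0,[-0.0166,0.0295,0],[0,0,0]],
])

```text
time: 63.02
eef_pos: [0.4853, -0.2722, 0.1375]
tcp_rot: [0.998, 0.055, 0.0, 0.0]
contact_force: [0.2, 0.4, -1.9]
opening: 0.318
finger_force: 59.5
```

move_arm([
  [0,[-0.0166,0.0295,0],[0,0,0]],
  [0,[-0.0166,0.0295,0],[0,0,0]],
  [0,[0,0,0.03],[0,0,0]],
  [0,[0,0,0],[0,0,0]],
  [0,[0,0,0],[0,0,0]],
  [0,[0,0,0],[0,0,0]],
  [0,[0,0,0],[0,0,0]],
  [0,[0,0,0],[0,0,0]],
  [0,[0,0,0],[0,0,0]],
  [0,[0,0,0],[0,0,0]],
])

```text
time: 63.85
eef_pos: [0.46, -0.3331, 0.1083]
tcp_rot: [0.998, 0.055, 0.0, 0.001]
contact_force: [-0.6, 0.1, -1.0]
opening: 0.315
finger_force: 59.4
```

```bash
python3 -c "
from h import *
rel([.46,-.3339,.0124])"
```

```text
t 63.85 pos [ 0.46   -0.3331  0.1083] psi_y -1.46 tz [ 0.001 -0.001 -1.   ] q [-0.805  0.186  1.937  0.     1.017  0.655] F [-0.6  0.1 -1. ] T [-0.01 -0.07  0.01] op 0.315 ff 59.4
tool shift [-0.0002  0.0007  0.0959]
```

move_arm([
  [0,[-0.0002,0.0006,0.025],[0,0,0]],
  [0,[0,0,0.025],[0,0,0]],
  [0,[0,0,0.02],[0,0,0]],
  [0,[0,0,0.01],[0,0,0]],
  [0,[0,0,0.006],[0,0,0]],
  [0,[0,0,0.004],[0,0,0]],
  [0,[0,0,0.003],[0,0,0]],
  [0,[0,0,0.002],[0,0,0]],
  [0,[0,0,0],[0,0,0]],
  [0,[0,0,0],[0,0,0]],
])

```text
time: 64.68
eef_pos: [0.4596, -0.3342, 0.0132]
tcp_rot: [0.998, 0.055, 0.0, 0.0]
contact_force: [-0.0, 0.2, -1.6]
opening: 0.319
finger_force: 59.3
```

move_arm([
  [0,[0,0,0],[0,0,0]],
  [0,[0,0,0],[0,0,0]],
  [0,[0,0,0],[0,0,0]],
  [0,[0,0,0],[0,0,0]],
  [0,[0,0,0],[0,0,0]],
  [0,[0,0,0],[0,0,0]],
  [0,[0,0,0],[0,0,0]],
  [0,[0,0,0],[0,0,0]],
  [0,[0,0,0],[0,0,0]],
  [0,[0,0,0],[0,0,0]],
])

```text
time: 65.52
eef_pos: [0.4593, -0.3339, 0.0126]
tcp_rot: [0.998, 0.055, 0.0, 0.0]
contact_force: [-0.2, 0.8, -0.7]
opening: 0.317
finger_force: 59.5
```

```bash
python3 -c "
from h import *
rel([.46,-.3339,.0124])"
```

```text
t 65.52 pos [ 0.4593 -0.3339  0.0126] psi_y -1.461 tz [ 0. -0. -1.] q [-0.807  0.335  1.965 -0.     0.842  0.654] F [-0.2  0.8 -0.7] T [0.07 0.01 0.02] op 0.317 ff 59.5
tool shift [0.0007 0.0001 0.0002]
```

move_arm([
  [0,[0,0,0.0005],[0,0,0]],
  [0,[0,0,0],[0,0,0]],
  [0,[0,0,0],[0,0,0]],
  [0.35,[0,0,0],[0,0,0]],
  [0.4,[0,0,0],[0,0,0]],
  [0.6,[0,0,0],[0,0,0]],
  [0.6,[0,0,0],[0,0,0]],
  [0.6,[0,0,0],[0,0,0]],
  [0.6,[0,0,-0.01],[0,0,0]],
  [0.6,[0,0,-0.02],[0,0,0]],
])

```text
time: 66.35
eef_pos: [0.4576, -0.3322, 0.04]
tcp_rot: [0.998, 0.055, -0.002, -0.002]
contact_force: [-0.4, 0.5, 0.2]
opening: 0.602
finger_force: 0.0
```

move_arm([
  [0.6,[0,0,-0.03],[0,0,0]],
  [0.6,[0,0,-0.03],[0,0,0]],
  [0.6,[0,0,-0.04],[0,0,0]],
  [0.6,[0,0,-0.02],[0,0,0]],
  [0.6,[0.02,-0.036,0],[0,0,0]],
  [0.6,[0.02,-0.036,0],[0,0,0]],
  [0.6,[0.02,-0.036,0],[0,0,0]],
  [0.6,[0.02,-0.036,0],[0,0,0]],
  [0.6,[0.02,-0.036,0],[0,0,0]],
  [0.6,[0,0,0],[0,0,0]],
])

```text
time: 67.18
eef_pos: [0.5406, -0.138, 0.1629]
tcp_rot: [0.998, 0.058, 0.001, -0.001]
contact_force: [-0.5, 0.1, 0.9]
opening: 0.603
finger_force: 0.0
```

```bash
python3 - <<'E'
from h import *
st(); ims=look([])
rd=lambda f:cv2.imread(f)[:,:,::-1].astype(float)
# compare with the start in windows: scanner, relays' spots, cap in tray, bystanders
a={n:rd(f"pics/{n}0.png") for n in ims}
for n in ims:
    d=np.abs(ims[n].astype(float)-a[n]).max(2)
    nm,lab,stt,c=cv2.connectedComponentsWithStats((d>30).astype(np.uint8))
    for s,cc in zip(stt[1:],c[1:]):
        if s[4]>8: print(n,"changed at",cc.round(),"box",s[:4],"area",s[4])
# scanner shift vs start by phase correlation
for n,(u,v,w,h) in(("top",(432,250,46,66)),("side",(300,395,100,84))):
    f=lambda im:cv2.cvtColor(im[v:v+h,u:u+w].astype(np.float32),cv2.COLOR_RGB2GRAY)
    print(n,"scanner shift px",cv2.phaseCorrelate(f(a[n]),f(ims[n].astype(float))))
# dark blob in the tray (cap)
t=ims["top"][240:312,165:245].max(2);m=(t<75).astype(np.uint8)
nm,lab,stt,c=cv2.connectedComponentsWithStats(m);i=1+stt[1:,4].argmax();print("cap",stt[i],back("top",c[i]+[165,240],.036))
E
```

```text
t 67.18 pos [ 0.5406 -0.138   0.1629] psi_y -1.455 tz [ 0.002  0.002 -1.   ] q [-0.433  0.096  1.927  0.003  1.117  1.02 ] F [-0.5  0.1  0.9] T [-0.01  0.01 -0.01] op 0.603 ff 0.0
top changed at [375. 324.] box [297 202 149 263] area 15763
top changed at [358. 223.] box [353 217  11  12] area 87
top changed at [292. 253.] box [280 241  25  25] area 438
top changed at [204. 276.] box [192 264  25  26] area 490
top changed at [300. 272.] box [292 268  15   8] area 56
top changed at [109. 452.] box [ 55 409 139  71] area 4196
top changed at [ 17. 443.] box [  0 410  50  70] area 1826
top changed at [254. 456.] box [210 423  88  57] area 3252
top changed at [331. 459.] box [301 437  67  43] area 1634
top changed at [310. 464.] box [306 461   9   8] area 14
side changed at [22. 40.] box [ 0  0 70 76] area 2248
side changed at [254.   2.] box [250   0   9   4] area 15
side changed at [513. 127.] box [274   0 366 371] area 63708
side changed at [219.   4.] box [216   2   8   5] area 15
side changed at [230.   3.] box [227   2   6   4] area 10
side changed at [199.  12.] box [186   5  25  15
[... 878 characters left out ...]
5
side changed at [ 17. 452.] box [ 14 450   6   4] area 13
side changed at [493. 464.] box [485 457  19  16] area 90
side changed at [518. 461.] box [511 456  16  11] area 47
side changed at [509. 466.] box [507 463   6   6] area 15
side changed at [524. 470.] box [516 464  17  11] area 44
side changed at [502. 476.] box [500 473   5   7] area 14
side changed at [497. 478.] box [495 475   4   5] area 14
side changed at [517. 477.] box [515 476   5   4] area 9
top scanner shift px ((0.24117928272085365, -0.07997253301456198), 0.797896884933666)
side scanner shift px ((-0.059173351412596276, 0.24632606346142438), 0.8522831976148817)
cap [ 28  26  23  21 330] [0.46421219 0.31563832 0.036     ]
```

move_arm([
  [0.6,[-0.001,-0.0388,-0.005],[0,0,0]],
  [0.6,[-0.001,-0.0388,-0.005],[0,0,0]],
  [0.6,[-0.001,-0.0388,-0.005],[0,0,0]],
  [0.6,[-0.001,-0.0388,-0.005],[0,0,0]],
  [0.6,[-0.001,-0.0388,-0.005],[0,0,0]],
  [0.6,[-0.001,-0.0388,-0.005],[0,0,0]],
  [0.6,[-0.001,-0.0388,-0.005],[0,0,0]],
  [0.6,[-0.001,-0.0388,-0.005],[0,0,0]],
  [0.6,[-0.001,-0.0388,-0.005],[0,0,0]],
  [0.6,[-0.001,-0.0388,-0.005],[0,0,0]],
])

```text
time: 68.12
eef_pos: [0.4866, 0.2408, 0.2129]
tcp_rot: [0.999, 0.054, 0.001, 0.0]
contact_force: [0.9, 0.0, 0.2]
opening: 0.6
finger_force: 0.0
```

move_arm([
  [0.6,[-0.001,-0.0388,-0.005],[0,0,0]],
  [0.6,[-0.001,-0.0388,-0.005],[0,0,0]],
  [0.6,[-0.001,-0.0388,-0.005],[0,0,0]],
  [0.6,[0,0,0],[0,0,0]],
  [0.6,[0,0,0],[0,0,0]],
  [0.6,[0,0,0],[0,0,0]],
  [0.6,[0,0,0],[0,0,0]],
  [0.6,[0,0,0],[0,0,0]],
  [0.6,[0,0,0],[0,0,0]],
  [0.6,[0,0,0],[0,0,0]],
])

```text
time: 68.95
eef_pos: [0.4711, 0.355, 0.2269]
tcp_rot: [0.999, 0.054, -0.0, 0.0]
contact_force: [-0.2, 0.2, -0.5]
opening: 0.602
finger_force: 0.0
```

```bash
ls pics | grep 26; python3 - <<'E'
from h import *
import glob
st(); ims=look([])
rd=lambda f:cv2.imread(f)[:,:,::-1].astype(float)
for n in ims:
    b=rd(glob.glob(f"pics/{n}_26.*")[0]); x=ims[n].astype(float)
    d=np.abs(x-b).max(2)
    nm,lab,stt,c=cv2.connectedComponentsWithStats((d>22).astype(np.uint8))
    for s,cc in zip(stt[1:],c[1:]):
        if s[4]>6: print(n,"changed at",cc.round(),"box",s[:4],"area",s[4],"mean rgb before/after",b[lab==list(stt[:,4]).index(s[4])].mean(0).round(),x[lab==list(stt[:,4]).index(s[4])].mean(0).round())
print("neck px in side view: rim",proj("side",[.5256,.0912,.078]),"floor",proj("side",[.5256,.0912,.007]))
print("top: rim",proj("top",[.5256,.0912,.078]),"floor",proj("top",[.5256,.0912,.007]))
E
```

```text
side_26.2.png
top_26.2.png
t 68.95 pos [0.4711 0.355  0.2269] psi_y -1.463 tz [-0. -0. -1.] q [ 0.474  0.104  1.796 -0.     1.242  1.937] F [-0.2  0.2 -0.5] T [ 0.04  0.03 -0.01] op 0.602 ff 0.0
top changed at [410. 214.] box [405 209  11  11] area 80 mean rgb before/after [122. 131. 131.] [143. 172. 180.]
top changed at [358. 223.] box [354 218  10  10] area 78 mean rgb before/after [126. 136. 135.] [148. 177. 184.]
top changed at [166. 348.] box [ 81 230 180 250] area 16814 mean rgb before/after [108.  96.  81.] [98. 90. 82.]
top changed at [293. 250.] box [283 243  20  17] area 197 mean rgb before/after [189. 188. 186.] [127. 126. 126.]
top changed at [394. 249.] box [389 244  10  11] area 78 mean rgb before/after [126. 136. 135.] [148. 177. 184.]
top changed at [360. 257.] box [355 252  10  11] area 77 mean rgb before/after [129. 138. 138.] [147. 176. 183.]
top changed at [148. 268.] box [146 260   5  15] area 20 mean rgb before/after [98. 84. 74.] [71. 61. 56.]
top changed at [251. 359.] box [212 280  89 195] area 2144 mean rgb before/after [101. 103.  97.] [149. 150. 139.]
top 
[... 3523 characters left out ...]
 338.] box [347 331  13  14] area 164 mean rgb before/after [ 94. 104. 103.] [141. 176. 185.]
side changed at [380. 404.] box [378 403   5   3] area 8 mean rgb before/after [52. 46. 41.] [26. 28. 30.]
side changed at [ 47. 422.] box [ 46 418   3   9] area 15 mean rgb before/after [87. 76. 66.] [54. 48. 42.]
side changed at [388. 420.] box [383 418  10   7] area 20 mean rgb before/after [ 92. 106. 109.] [100. 110. 112.]
side changed at [  6. 472.] box [  0 467  12  12] area 25 mean rgb before/after [83. 86. 89.] [128. 132. 137.]
neck px in side view: rim [[281.29636197 221.28036399]] floor [[283.86869381 242.51307443]]
top: rim [[291.35274609 251.98729909]] floor [[292.59782139 253.88532888]]
```

```bash
python3 -c "
from plant import *
print(sign_off())"
```

```text
the job is handed in; nothing more can be done
None
```

The job is handed in at about 69 s robot time: the cap lies in the tray, all four relays are in the jar, the label was scanned for 2.5 s from 8 cm, and the scanner is back level in its rest.

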